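# Shut, hasp and pin the specimen case

## Robot

A 6-joint arm with a two-finger parallel gripper is mounted at the origin on the work surface. World frame = base frame: x ahead of the robot, y to its left, z up, the work surface at z = 0. Lengths are in m, angles in rad, forces in N, time in s.
With the tool pointing down it reaches from about 0.3 to 0.775 m from the base axis. Payload 14.6 kg.
Tool frame: the origin (TCP) lies between the finger pads; the fingertips stand 8 mm ahead of it and the grasp point (between the pads) lies 11 mm behind it; x points along the fingers, y is the direction in which the jaws open and shut, and the axes are right-handed (so a half turn about x gives the same grasp; the last joint's range is limited). The gripper opens to 94 mm and grips with 3 to 60 N. Pads are 16 mm wide; open, the fingers measure 119 mm over their backs; the gripper's body (75 mm by 177 mm) begins 78 mm behind the grasp point.
Start: joints at [1.11, 0.3, 1.521, -0, 1.321, -0.067], TCP at [0.211, 0.508, 0.174] pointing down, gripper open.
Joint ranges: [-3.03, 3.03], [-0.79, 2.21], [0.23, 2.52], [-1.04, 4.18], [0, 3.07], [-2.55, 2.55]. Speed limits (rad/s): [2.22, 2.22, 2.57, 3.14, 3.14, 3.14].

## Interface

Orientations are given as [roll, pitch, yaw] about the fixed x, y, z axes, in that order (R = Rz(yaw) Ry(pitch) Rx(roll)).
In Python, from station import ctrl gives the robot as it stands.
- The arm moves only by the shell command python3 -m creep 'ROWS' [FORCE]. ROWS is a JSON object of lists of equal length, an entry for each row: "hand": the closure, from -1 (fully open) to 1 (shut); "slide": the shift along the tool's x, y, z in m, a list of three; "spin": the turn about the tool's x in degrees. A call has 1 to 12 rows; each row is the pose to reach, as a shift and turn from the pose commanded when the call began, along the tool's axes at that moment; what a row does not reach only later rows make up. A row lasts 1/12 s, in which the tool goes at most 41.7 mm and 7.16 degrees, less where a joint would pass 70% of its speed; a pose out of reach is approached as far as the arm can. A call with a gripper value outside its range is refused whole. The fingers move at their own pace and stop on an object; FORCE is the grip in N (left out, the last holds). Time passes only in rows, so rows that repeat a pose let the fingers close. It gives the time, the measured TCP pose, the force and the opening at its end, in the units of the state.
- ctrl.get_obs(): the state, without advancing time (a new reading comes with each control period).
- ctrl.camera(name): name is "side" or "top" or "wrist"; returns the picture (480x640x3 uint8, red, green, blue); there is no depth.
- ctrl.calibration(name): a dict with "K" (3x3 intrinsics, pixels), "R" (3x3) and "t" (3): a world point X has camera coordinates R X + t. Camera axes: x right, y down, z forward; pixel columns grow to the right and rows downward; lengths in m; the calibration is good to about 2 mm. A picture is of the moment at which its call begins: read the wrist's pose just before it. calibration takes no time and is no camera call; for the wrist camera it gives the pose at the moment of the call.
- ctrl.hand_in(): hands the job in, once; it reports no verdict.
The state is a dict: "time_s": time; "qpos": joint angles; "joint_vel": joint speeds; "tau": joint torques, N m; "ee_pos": TCP position; "eef_rot": TCP orientation; "force": force on the tool from outside, world axes, zero at the start; "moment": the same for the moment, N m; "grip_width": finger opening in m.
Only numpy, scipy, OpenCV 4.12 (cv2) and the standard library are available. Lean on these libraries where they do the work, as an engineer would, in place of code of your own. Each camera call takes 0.05 s, during which the arm holds its last target.

## Task

Get the green specimen case ready for carrying: push its lid shut, then swing the yellow hasp over so that it lies flat on the lid with the brass eye standing through its slot, and lock it by pushing the orange-handled pin's rod sideways through the eye (from either side) until the handle is close up against the hasp. Leave the pin there, and do not knock over the two specimen jars.

Things in the scene. Friction and masses are not known exactly. Their poses are not given: they have to be found in the camera images.
- case: Dark green specimen case, fixed to the table: 180 mm deep (x), 280 mm wide (y); its top, lid shut, is 100.5 mm above the table. Origin: centre of its underside, on the table. Its -x side is the front, with the hasp, towards the robot; the lid's hinge runs along its far (+x) upper edge. Heading varies up to 0.3 rad.
- lid (a joint): Opening angle of the case's lid, rad: 0 shut (a hard stop), growing as its front edge rises; starts between 0.45 and 0.9. The lid is a flat green slab 14 mm thick; its hinge is stiff (0.6 N m of friction), so it stays where it is left, and pressing down near the front edge with 2 to 6 N shuts it.
- lid_hinge (a point): A point on the lid's hinge axis, middle of the case's width, 86 mm above the table. The axis is along the case's y. The lid's top face lies 14.5 mm above the axis when shut.
- lid_edge (a point): Middle of the lid's front edge, on its top face, 183 mm from the hinge axis; moves with the lid.
- eye (a point): Centre of the hole of the brass eye (catch) on the lid. The hole's axis is the lid's y; it is 18 mm wide (x) and open from the lid's face to 24 mm above it, under a 7 mm bar; this point is 15 mm above the lid's face. Eye: 30 mm long (x), 12 mm thick (y), 31 mm high. Lid shut: 38 mm in front of the case's centre, 115.5 mm above the table, axes parallel to the case's.
- hasp (a joint): Hasp angle, rad: 0 flat on the shut lid with the eye through its slot (hard stop), 1.57 upright, more leaning out to the robot; starts at 1.7 to 2.1. Yellow steel strap 88 mm long from its hinge, 44 wide, 4 thick; the slot (18 wide) runs from 40 to 76 mm from the hinge, the first 40 mm are solid. Stiff hinge: stays where left, swings with under 3 N.
- hasp_hinge (a point): Middle of the hasp's hinge axis, along the case's y, on the case's front upper edge: 96 mm in front of the case's centre, 102.5 mm above the table. When flat the hasp's upper face is 104.5 mm above the table.
- hasp_tip (a point): Free end of the hasp, middle of its width, 88 mm from the hinge axis.
- pin_grip (a point): Centre of the orange grip of the loose locking pin (60 to 130 g): a square bar 60 x 26 x 26 mm; from one end of it a round steel rod, 10 mm thick and 68 mm long, runs on along the same axis. It lies flat on the table, this point 13 mm up, right or left of the case. Axes: x along the pin from grip to rod tip, z up. At the start the rod points to world +y within 0.5 rad.
- pin_root (a point): Where the rod leaves the grip, on the pin's axis, 30 mm from the grip's centre.
- pin_tip (a point): Free end of the pin's rod, on its axis, 98 mm from the grip's centre.
- jar_a: Amber glass specimen jar with a white cap, standing on the table left of the case; 56 mm across, 85 mm high. Origin: centre of its underside.
- jar_b: Clear glass specimen jar with a blue cap, standing on the table right of the case; 56 mm across, 85 mm high. Origin: centre of its underside.
Mind the look-alikes: they are no part of the job. Of the things that look like the part that bears pin_grip, the middle-sized one is meant.

How it is judged:
By the outcome, as a careful person would: the job done as asked, in the order asked, and still so for the second after the job is handed in, with the robot touching nothing.
It also fails if it takes over 69 s, if anything falls off the work surface, if the arm or the gripper's body presses on something with over 40 N, if the wrist force passes 120 N, or if a joint passes its speed limit or range.

## Working session

There is one attempt and no reset: what is moved stays moved. The work goes in short steps, Python scripts to look and compute and a shell command to move; the robot and the scene stay as the last step left them, time stands still between calls to the robot, and variables do not carry over. Pictures are saved under pics/ and viewed, and the job is handed in when it is done.

```bash
ls; mkdir -p pics; python3 - <<'E'
from station import ctrl
import cv2
print(ctrl.get_obs())
for n in ["side","top","wrist"]:
    c=ctrl.calibration(n); print(n,c)
    cv2.imwrite(f"pics/{n}0.png",ctrl.camera(n)[:,:,::-1])
E
```

```text
pics
{'time_s': 0.0, 'qpos': array([ 1.11038576e+00,  3.00436132e-01,  1.52158804e+00, -1.82258245e-05,
        1.32069200e+00, -6.65959116e-02]), 'joint_vel': array([ 0.00073338, -0.00099719, -0.00237624,  0.00160618, -0.00093185,
        0.00026797]), 'tau': array([-2.13575629e-03, -5.31803477e+01, -3.52739561e+01,  7.07559334e-02,
        2.43383349e-02, -8.02764430e-05]), 'ee_pos': array([0.21091498, 0.50762771, 0.17330259]), 'eef_rot': array([-1.62168067,  1.56967267, -2.01549081]), 'force': array([ 0.78076163, -0.99225153,  0.03491241]), 'moment': array([0.01794399, 0.0871904 , 0.01848057]), 'grip_width': 0.09430813235539949}
side {'K': array([[461.03900821,   0.        , 322.66493869],
       [  0.        , 461.03900821, 245.22567109],
       [  0.        ,   0.        ,   1.        ]]), 'R': array([[ 0.72291504, -0.69076101, -0.01559083],
       [-0.39347164, -0.39302915, -0.83108854],
       [ 0.5679559 ,  0.60694095, -0.55592155]]), 't': array([-0.3639588 ,  0.30138242,  0.736673  ])}
top {'K': array([[447.09235339,   0.        , 317.26733728],
       [  0.        , 447.09235339, 238.94668906],
       [  0.        ,   0.        ,   1.        ]]), 'R': array([[-0.02703691, -0.99947922, -0.01761501],
       [-0.98435724,  0.02968855, -0.17366464],
       [ 0.17409716,  0.01264411, -0.9846473 ]]), 't': array([0.03982615, 0.54876363, 1.10326387])}
wrist {'K': array([[382.54504041,   0.        , 321.74822413],
       [  0.        , 382.54504041, 241.16779895],
       [  0.        ,   0.        ,   1.        ]]), 'R': array([[ 3.83494929e-01,  9.23542722e-01, -6.93449032e-04],
       [ 8.91858812e-01, -3.70143201e-01,  2.59965131e-01],
       [ 2.39832229e-01, -1.00313768e-01, -9.65617755e-01]]), 't': array([-0.55018587, -0.02794567,  0.39010475])}
```

View pics/top0.png

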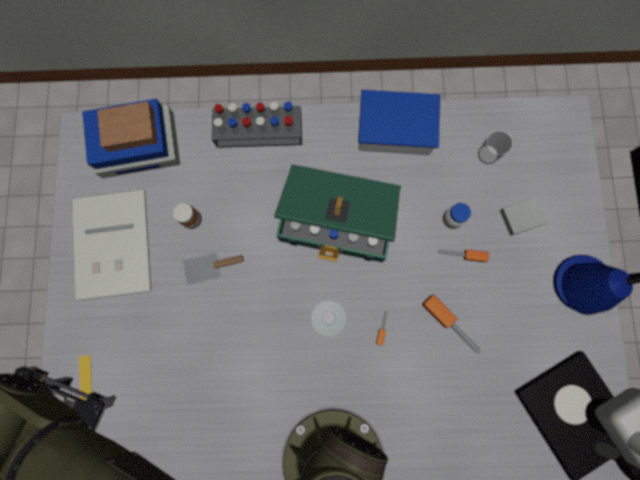

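View pics/side0.png

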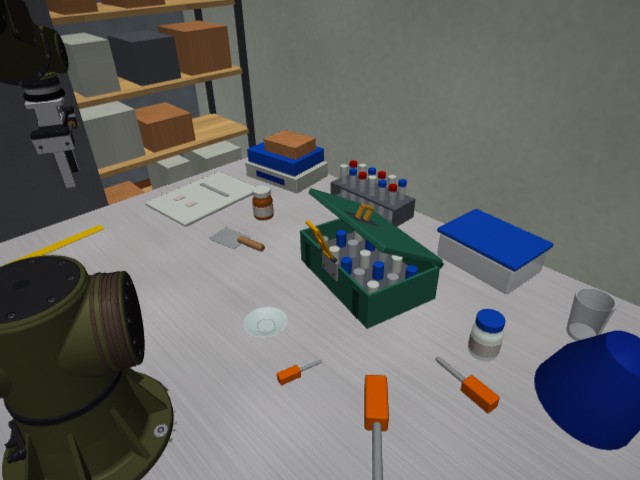

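View pics/wrist0.png

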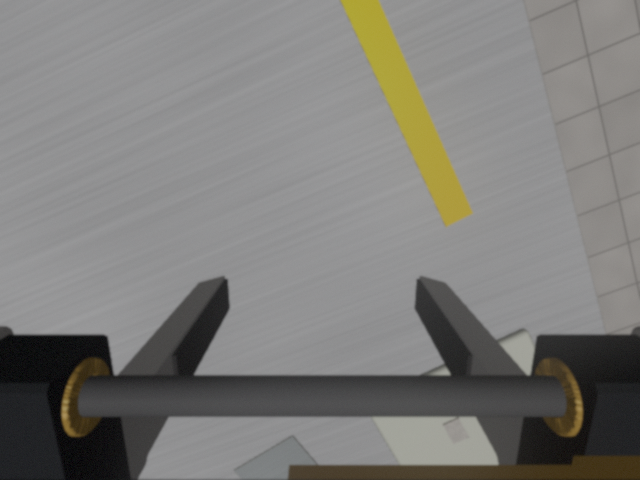

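The top view shows the case at about (335,215), with the lid part open. Three orange-handled items are candidates; the middle-sized one has its grip at about (477,256) and its rod pointing left (+y). Jar_b is at (458,215) and jar_a at (186,215). I'll enlarge these areas next.

```bash
python3 - <<'E'
import cv2
t=cv2.imread("pics/top0.png"); s=cv2.imread("pics/side0.png")
def crop(im,x,y,w,h,f,n): cv2.imwrite(n,cv2.resize(im[y:y+h,x:x+w],None,fx=f,fy=f,interpolation=cv2.INTER_CUBIC))
crop(t,265,160,150,110,5,"pics/tc.png")
crop(t,430,190,130,100,6,"pics/tp.png")
crop(s,290,180,160,150,4,"pics/sc.png")
crop(s,420,290,100,140,4,"pics/sp.png")
E
```

```text
(no output)
```

View pics/tc.png

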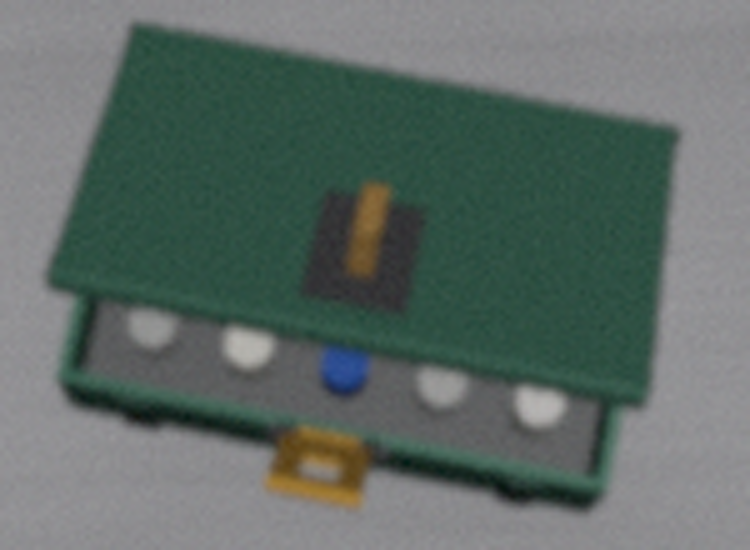

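View pics/tp.png

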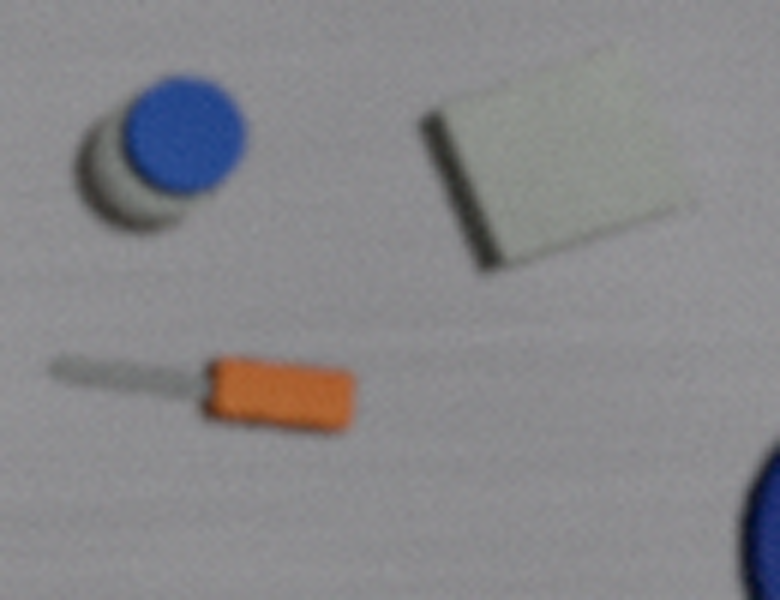

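View pics/sc.png

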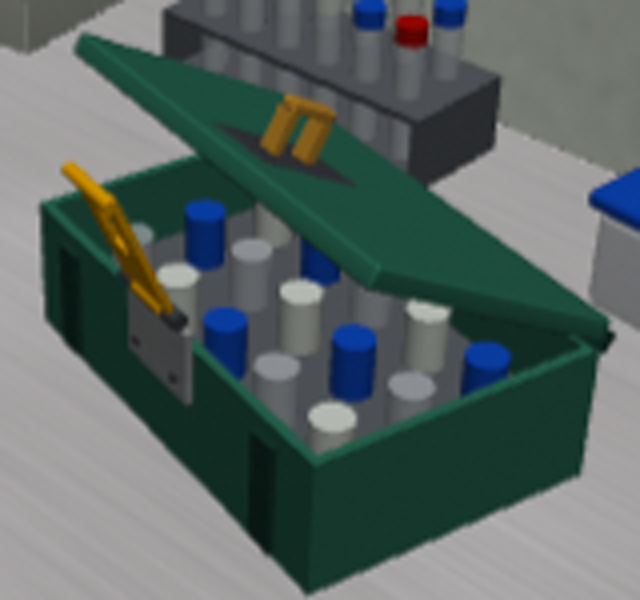

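View pics/sp.png

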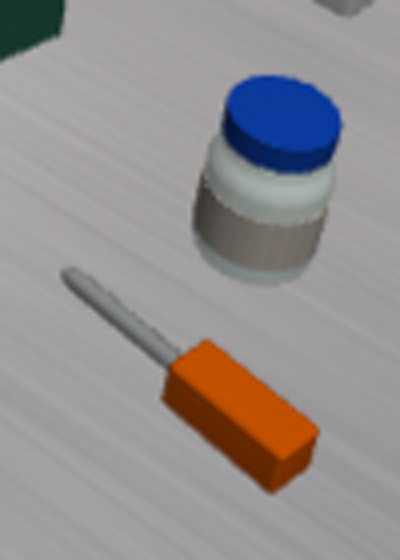

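```bash
cat > h.py <<'E'
from station import ctrl
import numpy as np, cv2
from scipy.optimize import least_squares
def proj(X,n):
    c=ctrl.calibration(n); x=(c["R"]@np.atleast_2d(X).T).T+c["t"]; p=(c["K"]@x.T).T
    return p[:,:2]/p[:,2:]
def ray(px,n,z):
    c=ctrl.calibration(n); d=c["R"].T@np.linalg.inv(c["K"])@np.array([px[0],px[1],1.]); o=-c["R"].T@c["t"]
    return o+d*(z-o[2])/d[2]
def Rz(a): return np.array([[np.cos(a),-np.sin(a),0],[np.sin(a),np.cos(a),0],[0,0,1]])
E
cat > fit.py <<'E'
from h import *
Rim=[("top",(278,235),(-.09,.14,.086)),("top",(385,257.4),(-.09,-.14,.086)),
("side",(368.7,295.5),(-.09,-.14,.086)),("side",(367.5,328),(-.09,-.14,0)),("side",(300.5,231.2),(-.09,.14,.086)),
("side",(301.7,259.5),(-.09,.14,0)),("side",(435,298),(.09,-.14,0)),("side",(438,266),(.09,-.14,.086))]
Lid=[("top",(292.6,165),(0,1)),("top",(400.6,186.4),(0,-1)),("top",(275.4,216),(1,1)),("top",(394,239.4),(1,-1)),
("side",(310.5,189.5),(1,1)),("side",(384.5,248.7),(1,-1))]
Ha=[("top",(318.4,257.4),(.088,.022)),("top",(337,260.6),(.088,-.022)),("side",(306.5,222),(.088,.022))]
def lidp(r,s,h,w):
    th=h; d=.183*r
    return (.09-d*np.cos(th)-.0145*np.sin(th)*1.0*-1*-1*(-1)*-1, s*w, .086+d*np.sin(th)+.0145*np.cos(th))
def lidp(r,s,th,w):
    d=.183*r   # direction (-cos,sin), normal (sin,cos)
    return (.09-d*np.cos(th)+.0145*np.sin(th), s*w, .086+d*np.sin(th)+.0145*np.cos(th))
def res(p,full=False):
    x,y,a,th,ph,w=p; out=[]
    f=lambda X:Rz(a)@np.array(X)+[x,y,0]
    for n,px,X in Rim: out.append(proj(f(X),n)[0]-px)
    for n,px,(r,s) in Lid: out.append(proj(f(lidp(r,s,th,w)),n)[0]-px)
    for n,px,(r,s) in Ha: out.append(proj(f((-.096+r*np.cos(ph),s,.1025+r*np.sin(ph))),n)[0]-px)
    return np.ravel(out)
r=least_squares(res,[.5,0,-.2,.6,1.9,.14],loss="soft_l1")
print(r.x); print(res(r.x).reshape(-1,2).round(1).tolist())
x,y,a,th,ph,w=r.x
f=lambda X:(Rz(a)@np.array(X)+[x,y,0]).round(4)
print("hasp hinge",f((-.096,0,.1025)),"eye",f((-.038,0,.1155)),"edge",f(lidp(1,0,th,w)))
E
python3 fit.py
python3 - <<'E'
from h import *
T=lambda u,v:(430+u/6,190+v/6); S=lambda u,v:(420+u/4,290+v/4)
# grip top face corners z .026 
for q in [(212,362),(355,372),(350,430),(212,412)]: print("gt",ray(T(*q),"top",.026).round(4))
for q in [(207,340),(318,433),(272,460),(165,370)]: print("gs",ray(S(*q),"side",.026).round(4))
print("tip",ray(T(50,368),"top",.013).round(4),ray(S(68,275),"side",.013).round(4))
print("jarb top",ray(T(185,136),"top",.085).round(4),"jara",ray((184,212),"top",.085).round(4))
print(ray(S(260,250),"side",0).round(4))
o=ctrl.get_obs()
from scipy.spatial.transform import Rotation as R
print(R.from_euler('xyz',o['eef_rot']).as_matrix().round(3))
E
```

```text
[ 0.60874882 -0.03138897 -0.23655887  0.50294719  2.01789679  0.13826838]
[[-1.7, 0.8], [1.8, 1.3], [0.7, -0.2], [0.1, 0.3], [0.1, -2.0], [0.4, -0.4], [1.2, 0.0], [3.2, 0.1], [0.2, -0.9], [-0.2, -1.0], [-0.6, 0.8], [0.3, 1.8], [-0.9, -1.5], [-1.2, -1.9], [-0.2, 0.1], [0.3, 0.9], [0.2, -1.0]]
hasp hinge [ 0.5154 -0.0089  0.1025] eye [ 0.5718 -0.0225  0.1155] edge [ 0.5472 -0.0165  0.1869]
gt [ 0.512  -0.3596  0.026 ]
gt [ 0.5058 -0.4207  0.026 ]
gt [ 0.4807 -0.4162  0.026 ]
gt [ 0.4902 -0.3577  0.026 ]
gs [ 0.5095 -0.3643  0.026 ]
gs [ 0.4993 -0.4214  0.026 ]
gs [ 0.4743 -0.4151  0.026 ]
gs [ 0.4828 -0.3606  0.026 ]
tip [ 0.5133 -0.2929  0.013 ] [ 0.5089 -0.2958  0.013 ]
jarb top [ 0.5992 -0.3376  0.085 ] jara [0.6227 0.3593 0.085 ]
[ 0.597 -0.344  0.   ]
[[-0.     0.384  0.923]
 [-0.001  0.923 -0.384]
 [-1.    -0.001 -0.   ]]
```

The fit gives the case at (0.609, -0.031), yaw -0.237, lid 0.50, hasp 2.02. The pin grip is at (0.494, -0.389), heading about 1.39. I'll go above the left front of the lid with the tool's y along case x and the fingers shut.

```bash
python3 -m creep '{"hand":[1,1,1,1,1,1,1,1,1,1,1,1],"slide":[[-0.06,0,0],[-0.062,-0.277,0.523],[-0.062,-0.277,0.523],[-0.062,-0.277,0.523],[-0.062,-0.277,0.523],[-0.062,-0.277,0.523],[-0.062,-0.277,0.523],[-0.062,-0.277,0.523],[-0.062,-0.277,0.523],[-0.062,-0.277,0.523],[-0.062,-0.277,0.523],[-0.062,-0.277,0.523]],"spin":[0,81,81,81,81,81,81,81,81,81,81,81]}' 20
```

```text
time_s: 1.15
ee_pos: [0.5035, 0.1526, 0.2313]
eef_rot: [-1.598, 1.571, 2.91]
force: [0.3, 0.8, 0.6]
grip_width: 0.0177
```

```bash
python3 -m creep '{"hand":[1,1,1],"slide":[[0,0,0],[0,0,0],[0,0,0]],"spin":[0,0,0]}'
cat > go.py <<'E'
import sys
from h import *
from scipy.spatial.transform import Rotation as R
C=(0.6087,-0.0314,-0.2366)
def go(target,case=True,heading=None):
    o=ctrl.get_obs(); M=R.from_euler('xyz',o['eef_rot']).as_matrix()
    t=np.array(target,float)
    if case: t=Rz(C[2])@t+[C[0],C[1],0]
    hd=np.arctan2(M[1,1],M[0,1]); h=C[2] if heading is None else heading
    loc=Rz(-C[2])@(o['ee_pos']-[C[0],C[1],0])
    print("slide",(M.T@(t-o['ee_pos'])).round(4),"spin",np.degrees(hd-h).round(2),"| now case",loc.round(4),"F",o['force'].round(1),"t",round(o['time_s'],2),"w",round(o['grip_width'],4))
if __name__=="__main__": go(eval(sys.argv[1]),*[eval(a) for a in sys.argv[2:]])
E
python3 go.py "(-.04,.075,.235)"
```

```text
time_s: 1.4
ee_pos: [0.5022, 0.1548, 0.231]
eef_rot: [-1.41, 1.57, 3.105]
force: [-0.2, 0.4, 0.6]
grip_width: 0.0011
slide [-0.0041  0.1039  0.0853] spin 2.27 | now case [-0.1472  0.1561  0.231 ] F [-0.2  0.4  0.6] t 1.4 w 0.0011
```

```bash
python3 -m creep '{"hand":[1,1,1,1,1,1],"slide":[[-0.004,0.104,0.085],[-0.004,0.104,0.085],[-0.004,0.104,0.085],[-0.004,0.104,0.085],[-0.004,0.104,0.085],[-0.004,0.104,0.085]],"spin":[2.3,2.3,2.3,2.3,2.3,2.3]}'
python3 go.py "(-.04,.075,.115)"; python3 - <<'E'
from h import *
cv2.imwrite("pics/top1.png",ctrl.camera("top")[:,:,::-1]);s=ctrl.camera("side")[:,:,::-1]
cv2.imwrite("pics/side1.png",s)
E
```

```text
time_s: 1.9
ee_pos: [0.5872, 0.0521, 0.235]
eef_rot: [-1.739, 1.57, 2.736]
force: [-0.2, 0.7, -1.0]
grip_width: 0.0006
slide [0.12   0.0005 0.0012] spin -0.0 | now case [-0.0404  0.0762  0.235 ] F [-0.2  0.7 -1. ] t 1.9 w 0.0006
```

View pics/side1.png

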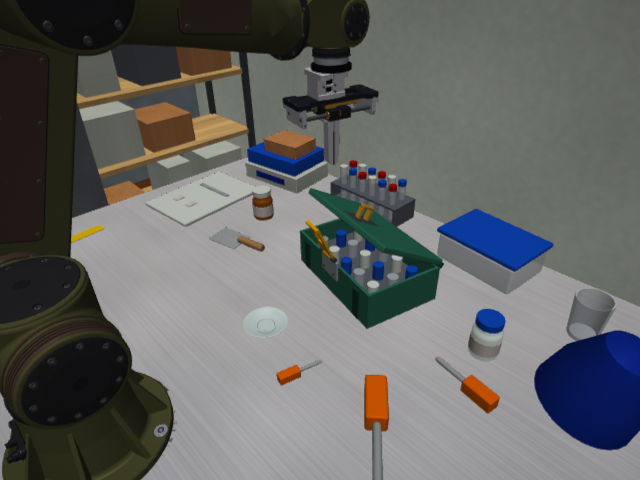

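The side view shows the shut fingers hanging above the lid, tips at about (333,162). The jars are clear. I'll press down next.

```bash
python3 -m creep '{"hand":[1,1,1,1,1,1,1,1,1,1,1,1],"slide":[[0.02,0,0],[0.04,0,0],[0.05,0,0],[0.06,0,0],[0.07,0,0],[0.08,0,0],[0.09,0,0],[0.1,0,0],[0.105,0,0],[0.11,0,0],[0.115,0,0],[0.12,0,0]],"spin":[0,0,0,0,0,0,0,0,0,0,0,0]}'
python3 -m creep '{"hand":[1,1,1],"slide":[[0.003,0,0],[0.006,0,0],[0.0065,0,0]],"spin":[0,0,0]}'; python3 go.py "(-.04,.075,.1085)"
```

```text
time_s: 3.0
ee_pos: [0.588, 0.0508, 0.1151]
eef_rot: [1.909, 1.57, 0.1]
force: [-1.1, -0.9, 2.8]
grip_width: 0.0004
time_s: 3.25
ee_pos: [0.5877, 0.0508, 0.1082]
eef_rot: [-1.35, 1.57, 3.125]
force: [0.1, 0.2, 2.1]
grip_width: 0.0006
slide [-0.0003 -0.0003 -0.    ] spin -0.09 | now case [-0.0397  0.075   0.1082] F [0.1 0.2 2.1] t 3.25 w 0.0006
```

```bash
python3 -m creep '{"hand":[1,1,1,1],"slide":[[0.001,0,0],[0.002,0,0],[0.003,0,0],[0.003,0,0]],"spin":[0,0,0,0]}'
```

```text
time_s: 3.58
ee_pos: [0.5878, 0.0508, 0.1057]
eef_rot: [2.442, 1.571, 0.633]
force: [-0.9, 0.9, 1.5]
grip_width: 0.0004
```

```bash
python3 -m creep '{"hand":[1,1,1,1],"slide":[[0.001,0,0],[0.002,0,0],[0.002,0,0],[0.002,0,0]],"spin":[0,0,0,0]}'; python3 - <<'E'
from h import *
cv2.imwrite("pics/top2.png",ctrl.camera("top")[:,:,::-1]);s=ctrl.camera("side")[:,:,::-1]
cv2.imwrite("pics/side2.png",cv2.resize(s[150:360,250:480],None,fx=3,fy=3))
E
```

```text
time_s: 3.92
ee_pos: [0.5878, 0.0508, 0.1036]
eef_rot: [-1.31, 1.571, -3.119]
force: [0.1, 1.2, 0.5]
grip_width: 0.0004
```

View pics/side2.png

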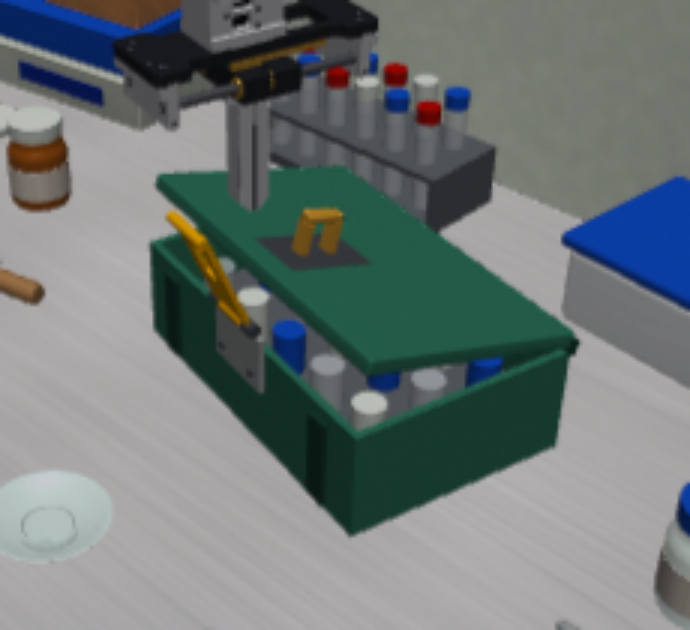

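```bash
python3 - <<'E'
from h import *
o=ctrl.get_obs()
for dz in (0,-.008): print(proj(o['ee_pos']+[0,0,dz],"side"),proj(o['ee_pos']+[0,0,dz],"top"))
import numpy as np
c=(0.6087,-0.0314,-0.2366)
for th in (0.1,.2,.3):
  P=[]
  for s in (1,-1):
    for d in (0,.183):
      P.append(Rz(c[2])@np.array((.09-d*np.cos(th)+.0145*np.sin(th),s*.14,.086+d*np.sin(th)+.0145*np.cos(th)))+[c[0],c[1],0])
  print(th,((proj(P,"side")-[250,150])*3).round().tolist())
t=cv2.imread("pics/top2.png");cv2.imwrite("pics/tc2.png",cv2.resize(t[140:280,240:430],None,fx=4,fy=4))
E
```

```text
[[333.39151055 229.32677985]] [[305.66817801 220.18328862]]
[[333.40085895 232.3186605 ]] [[305.80699337 220.87474954]]
0.1 [[345.0, 162.0], [149.0, 202.0], [578.0, 331.0], [359.0, 396.0]]
0.2 [[346.0, 162.0], [153.0, 180.0], [579.0, 330.0], [366.0, 371.0]]
0.3 [[347.0, 162.0], [159.0, 158.0], [581.0, 330.0], [375.0, 345.0]]
```

View pics/tc2.png

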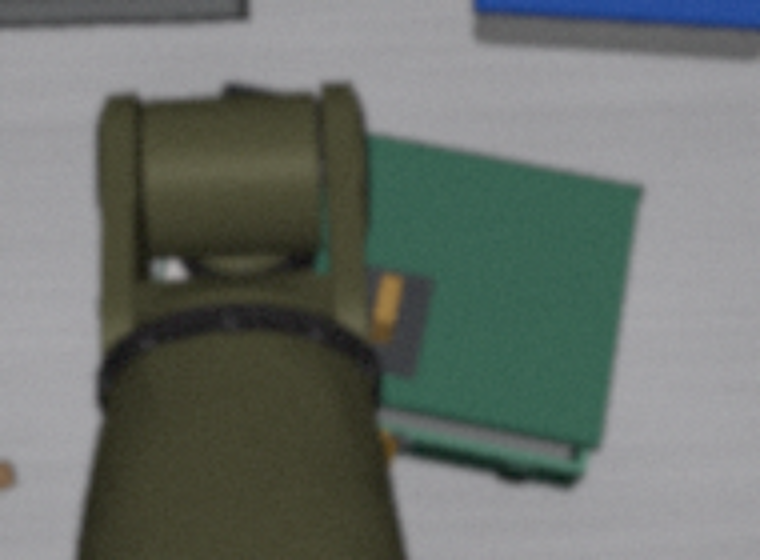

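```bash
python3 - <<'E'
from h import *
for z in (.235,.227,.257): print(proj([.5872,.0521,z],"side"))
s=cv2.imread("pics/side1.png");cv2.imwrite("pics/s1c.png",cv2.resize(s[80:200,270:400],None,fx=5,fy=5))
cv2.imwrite("pics/w2.png",ctrl.camera("wrist")[:,:,::-1])
s=ctrl.camera("side")[:,:,::-1];cv2.imwrite("pics/s2c.png",cv2.resize(s[150:270,290:420],None,fx=6,fy=6,interpolation=cv2.INTER_CUBIC))
E
```

```text
[[332.5794349  176.17746814]]
[[332.59318063 179.63419493]]
[[332.5409767  166.50614116]]
```

View pics/s1c.png

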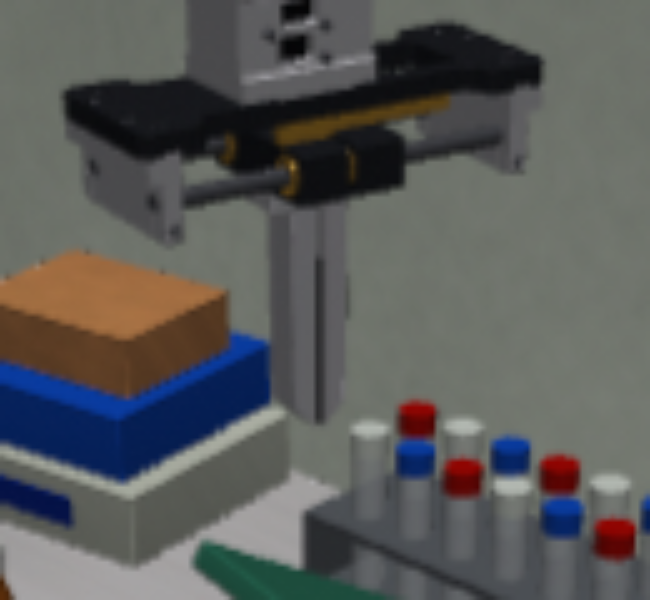

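View pics/w2.png

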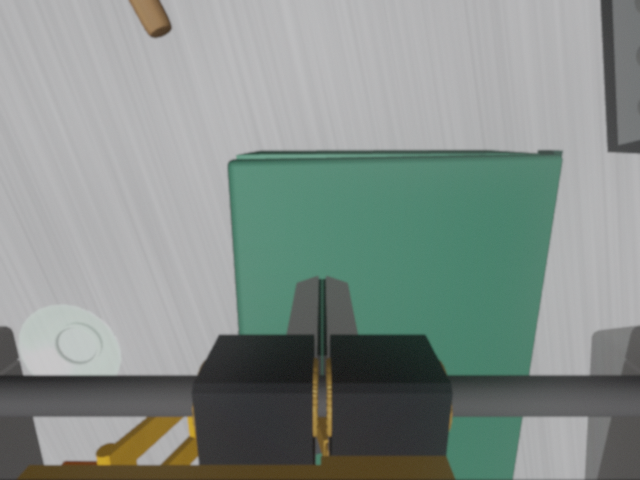

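View pics/s2c.png

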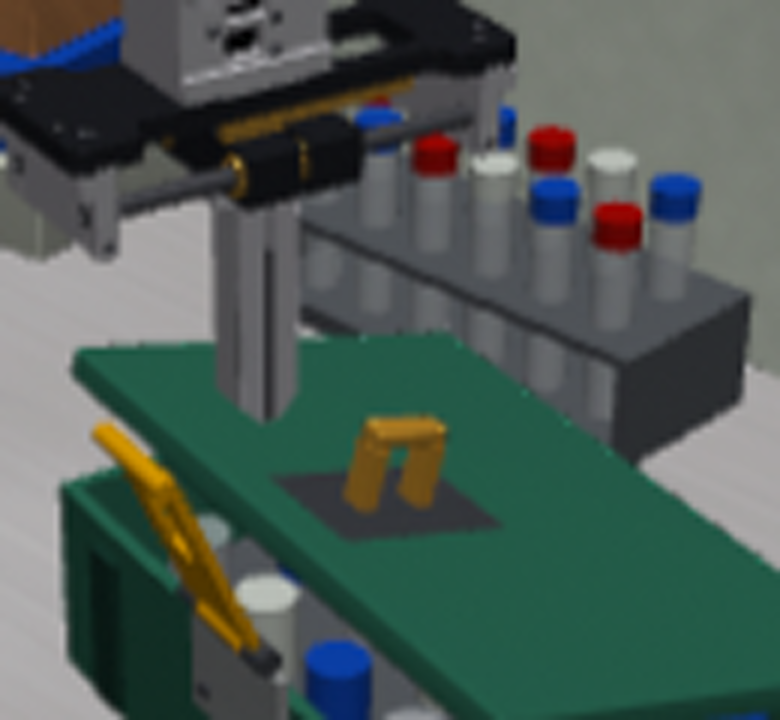

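```bash
python3 - <<'E'
from h import *
p=np.array([.2109,.5076,.1733]);y=np.array([.384,.923,0])
for z in (-.008,.027):
  for s in (-.053,0,.053): print(z,s,proj(p+y*s+[0,0,z],"side"),proj(p+y*s+[0,0,z],"top"))
s=cv2.imread("pics/side0.png");cv2.imwrite("pics/s0c.png",cv2.resize(s[80:220,0:130],None,fx=5,fy=5))
s=cv2.imread("pics/top0.png");cv2.imwrite("pics/t0c.png",cv2.resize(s[340:480,0:150],None,fx=5,fy=5))
c=ctrl.calibration("wrist"); o=ctrl.get_obs()
print("wristcam pos",-c["R"].T@c["t"], o['ee_pos'])
for z in (-.008,.027): 
  for dy in (-.0125,0,.0125):print(proj(o['ee_pos']+Rz(-.2366)@[dy,0,z],"wrist"))
E
```

```text
-0.008 -0.053 [[ 78.76756454 204.43786203]] [[122.50468817 396.93115219]]
-0.008 0 [[ 79.94670404 194.30059349]] [[100.85505348 387.81696289]]
-0.008 0.053 [[ 81.03851123 184.91413616]] [[ 79.38784592 378.77957282]]
0.027 -0.053 [[ 73.82935958 190.40105321]] [[115.11041351 399.81684898]]
0.027 0 [[ 75.22369703 180.62627936]] [[ 92.70714409 390.35908868]]
0.027 0.053 [[ 76.51292766 171.58833961]] [[ 70.4994764  380.98390357]]
wristcam pos [0.6066855  0.1242157  0.31385909] [0.58782247 0.0507577  0.10367553]
[[299.28037706 268.71061893]]
[[320.03516895 268.68388773]]
[[340.79060284 268.6571557 ]]
[[295.42205107 291.13212882]]
[[319.74504586 291.10120823]]
[[344.06892236 291.07028652]]
```

View pics/s0c.png

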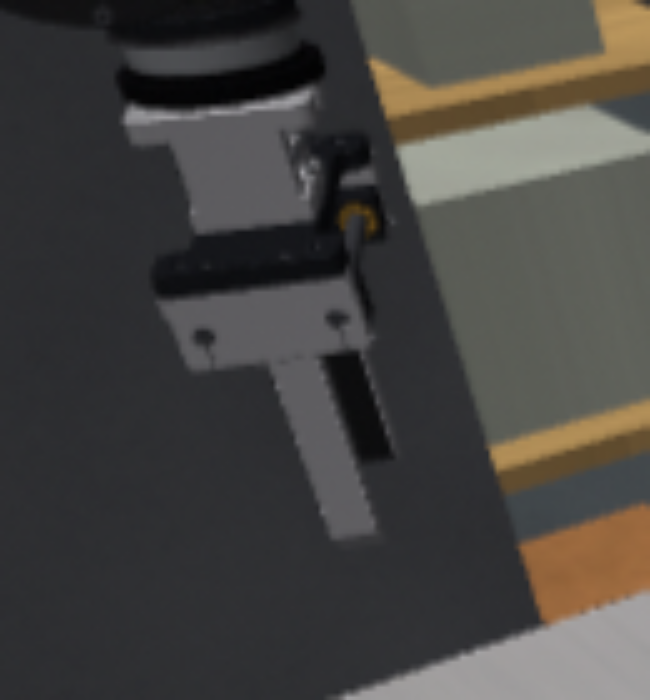

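View pics/t0c.png

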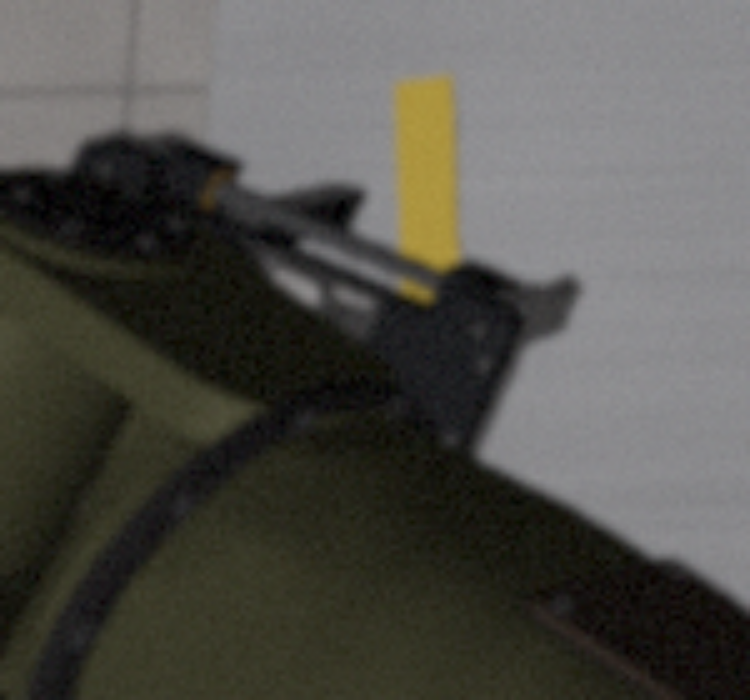

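The contact and both views show the real fingertips about 27 mm above the reported TCP (35 mm off the stated geometry), with x and y agreeing. The lid is at about 0.2 rad and following the fingers. From here I'll use tip z = ee z + 0.027, and keep pressing.

```bash
python3 -m creep '{"hand":[1,1,1,1,1,1,1,1],"slide":[[0.005,0,0],[0.01,0,0],[0.014,0,0],[0.018,0,0],[0.021,0,0],[0.024,0,0],[0.025,0,0],[0.026,0,0]],"spin":[0,0,0,0,0,0,0,0]}'; python3 -m creep '{"hand":[1,1],"slide":[[0.001,0,0],[0.002,0,0]],"spin":[0,0]}'
```

```text
time_s: 4.78
ee_pos: [0.5878, 0.0508, 0.0776]
eef_rot: [-1.261, 1.571, -3.07]
force: [-0.8, 0.5, 2.2]
grip_width: 0.0008
time_s: 4.95
ee_pos: [0.5879, 0.0508, 0.0758]
eef_rot: [1.753, 1.571, -0.056]
force: [-2.3, 0.2, 1.5]
grip_width: 0.0003
```

```bash
python3 -m creep '{"hand":[1,1,1],"slide":[[0.001,0,0],[0.002,0,0],[0.002,0,0]],"spin":[0,0,0]}'; python3 -m creep '{"hand":[1,1,1],"slide":[[0.001,0,0],[0.002,0,0],[0.002,0,0]],"spin":[0,0,0]}';python3 - <<'E'
from h import *
s=ctrl.camera("side")[:,:,::-1];cv2.imwrite("pics/s3c.png",cv2.resize(s[180:330,290:460],None,fx=4,fy=4,interpolation=cv2.INTER_CUBIC))
E
```

```text
time_s: 5.2
ee_pos: [0.5878, 0.0508, 0.0736]
eef_rot: [-0.945, 1.571, -2.754]
force: [0.7, -0.1, 0.0]
grip_width: 0.0006
time_s: 5.45
ee_pos: [0.5878, 0.0508, 0.0716]
eef_rot: [-1.385, 1.571, 3.09]
force: [-0.2, -0.1, 0.4]
grip_width: 0.0008
```

View pics/s3c.png

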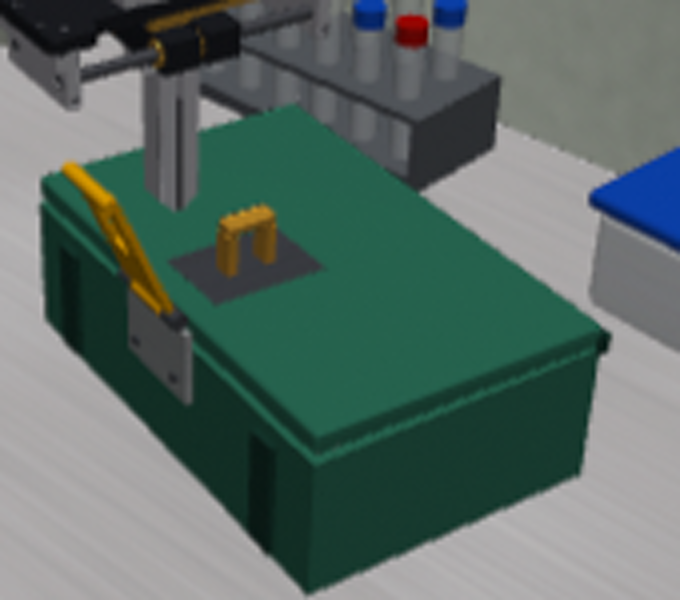

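The lid is nearly shut; only a thin gap remains at the front right corner. I'll keep going until the force rises.

```bash
for i in 1 2; do python3 -m creep '{"hand":[1,1,1],"slide":[[0.001,0,0],[0.0015,0,0],[0.0015,0,0]],"spin":[0,0,0]}'; done
```

```text
time_s: 5.75
ee_pos: [0.5878, 0.0508, 0.0701]
eef_rot: [-1.056, 1.571, -2.865]
force: [-0.2, -0.3, 0.1]
grip_width: 0.0001
time_s: 6.0
ee_pos: [0.5879, 0.0508, 0.0692]
eef_rot: [1.736, 1.571, -0.072]
force: [-3.4, -0.0, 5.8]
grip_width: 0.0004
```

```bash
for i in 1 2; do python3 -m creep '{"hand":[1,1,1],"slide":[[0.001,0,0],[0.001,0,0],[0.001,0,0]],"spin":[0,0,0]}'; done; python3 go.py "(-.132,-.0,.16)"
```

```text
time_s: 6.25
ee_pos: [0.5879, 0.0508, 0.0691]
eef_rot: [1.772, 1.57, -0.037]
force: [-7.0, -0.2, 14.5]
grip_width: 0.0004
time_s: 6.5
ee_pos: [0.588, 0.0508, 0.0689]
eef_rot: [1.769, 1.57, -0.04]
force: [-12.5, -0.4, 24.0]
grip_width: 0.0001
slide [-0.0912 -0.0924  0.0752] spin -0.08 | now case [-0.0394  0.0751  0.0689] F [-12.5  -0.4  24. ] t 6.5 w 0.0001
```

The lid is at its hard stop: z holds steady while the force rises to 24 N. That also calibrates the tips at ee z + 0.0315. Next I'll go round to the front of the hasp.

```bash
python3 -m creep '{"hand":[1,1,1,1,1,1,1,1,1,1,1,1],"slide":[[-0.04,0,0],[-0.08,0,0],[-0.091,-0.04,0],[-0.091,-0.08,0],[-0.091,-0.12,0],[-0.091,-0.141,0],[-0.091,-0.141,0.04],[-0.091,-0.141,0.075],[-0.07,-0.141,0.075],[-0.04,-0.141,0.075],[-0.04,-0.141,0.075],[-0.04,-0.141,0.075]],"spin":[0,0,0,0,0,0,0,0,0,0,0,0]}'; python3 go.py "(-.1105,0,.107)"; python3 - <<'E'
from h import *
s=ctrl.camera("side")[:,:,::-1];cv2.imwrite("pics/s4c.png",cv2.resize(s[150:330,270:460],None,fx=4,fy=4,interpolation=cv2.INTER_CUBIC))
cv2.imwrite("pics/top4.png",ctrl.camera("top")[:,:,::-1])
E
```

```text
time_s: 7.5
ee_pos: [0.4326, 0.0112, 0.1065]
eef_rot: [-1.389, 1.568, 3.085]
force: [-0.1, 0.1, 1.1]
grip_width: 0.0002
slide [-0.0006  0.0707  0.    ] spin -0.09 | now case [-1.812e-01  1.000e-04  1.065e-01] F [-0.1  0.1  1.1] t 7.5 w 0.0002
```

View pics/s4c.png

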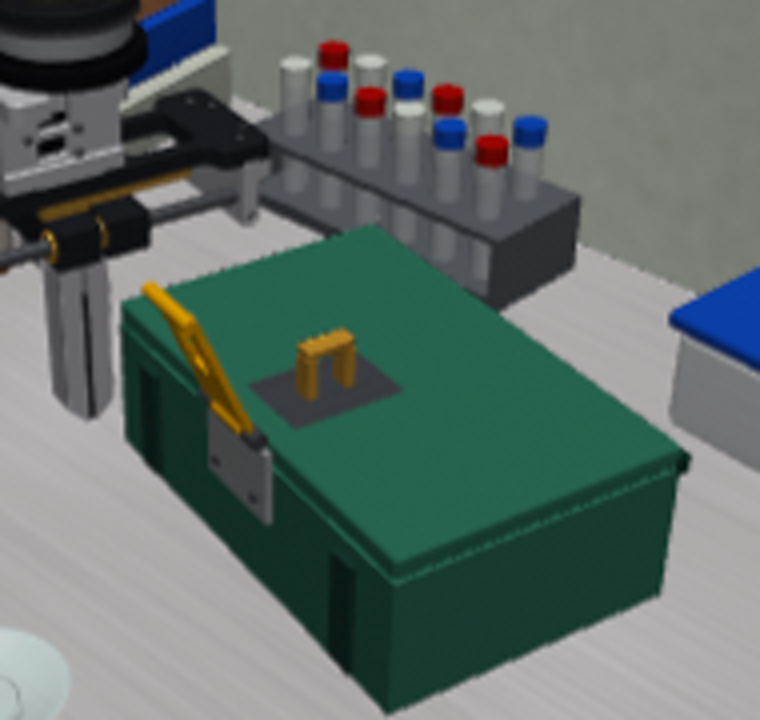

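View pics/top4.png

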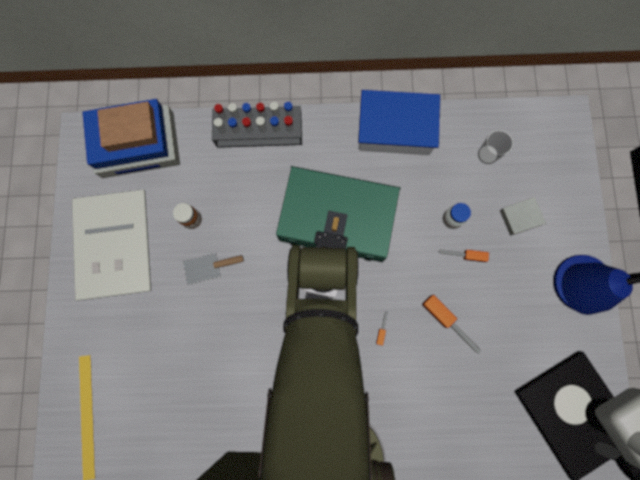

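The side view shows the lid shut, the hasp leaning towards the robot and the fingers in front of it at about (290,250). Both jars are standing. I'll push the hasp to upright, then follow its arc down.

```bash
python3 -m creep '{"hand":[1,1,1,1,1,1,1,1,1,1],"slide":[[0,0.015,0],[0,0.025,0],[0,0.032,0],[0,0.039,0],[0,0.046,0],[0,0.053,0],[0,0.06,0],[0,0.066,0],[0,0.071,0],[0,0.071,0]],"spin":[0,0,0,0,0,0,0,0,0,0]}'; python3 go.py "(-.0922,0,.1032)"; python3 - <<'E'
from h import *
s=ctrl.camera("side")[:,:,::-1];cv2.imwrite("pics/s5c.png",cv2.resize(s[150:330,270:460],None,fx=4,fy=4,interpolation=cv2.INTER_CUBIC))
E
```

```text
time_s: 8.43
ee_pos: [0.5028, -0.0058, 0.1066]
eef_rot: [-1.271, 1.571, -3.08]
force: [-0.0, 0.2, -0.3]
grip_width: 0.0003
slide [0.0034 0.0168 0.0001] spin -0.1 | now case [-1.090e-01  1.000e-04  1.066e-01] F [-0.   0.2 -0.3] t 8.43 w 0.0003
```

View pics/s5c.png

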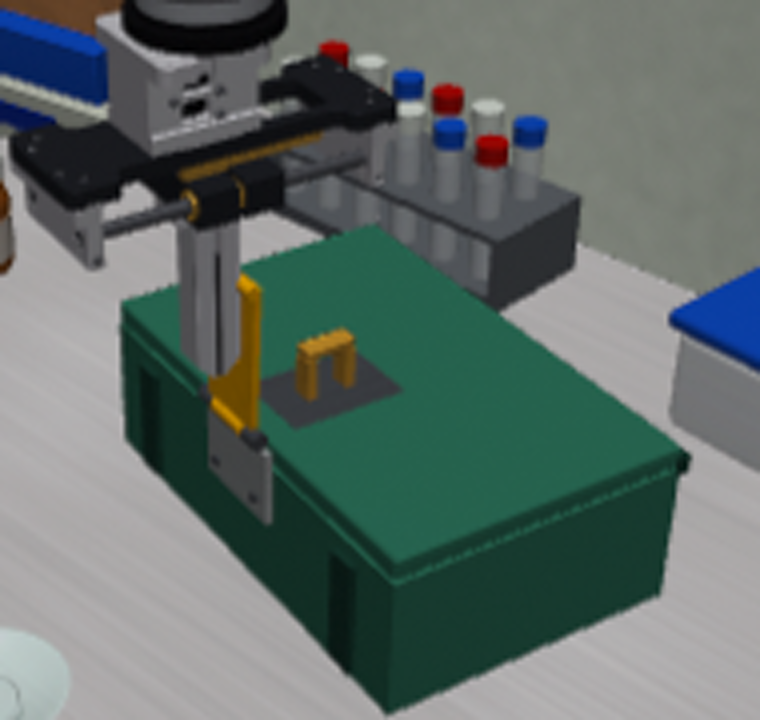

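```bash
python3 -m creep '{"hand":[1,1,1,1,1,1,1,1,1,1,1],"slide":[[0,0.004,0],[0,0.008,0],[0.0015,0.013,0],[0.0035,0.017,0],[0.006,0.021,0],[0.009,0.025,0],[0.012,0.028,0],[0.016,0.031,0],[0.02,0.033,0],[0.0245,0.035,0],[0.029,0.036,0]],"spin":[0,0,0,0,0,0,0,0,0,0,0]}'; python3 go.py "(-.0725,0,.073)"; python3 - <<'E'
from h import *
s=ctrl.camera("side")[:,:,::-1];cv2.imwrite("pics/s6c.png",cv2.resize(s[150:330,270:460],None,fx=4,fy=4,interpolation=cv2.INTER_CUBIC))
E
```

```text
time_s: 9.4
ee_pos: [0.5375, -0.0142, 0.0774]
eef_rot: [1.619, 1.57, -0.19]
force: [1.1, -0.1, 2.2]
grip_width: 0.0003
slide [0.0044 0.0008 0.    ] spin -0.09 | now case [-0.0733  0.      0.0774] F [ 1.1 -0.1  2.2] t 9.4 w 0.0003
```

View pics/s6c.png

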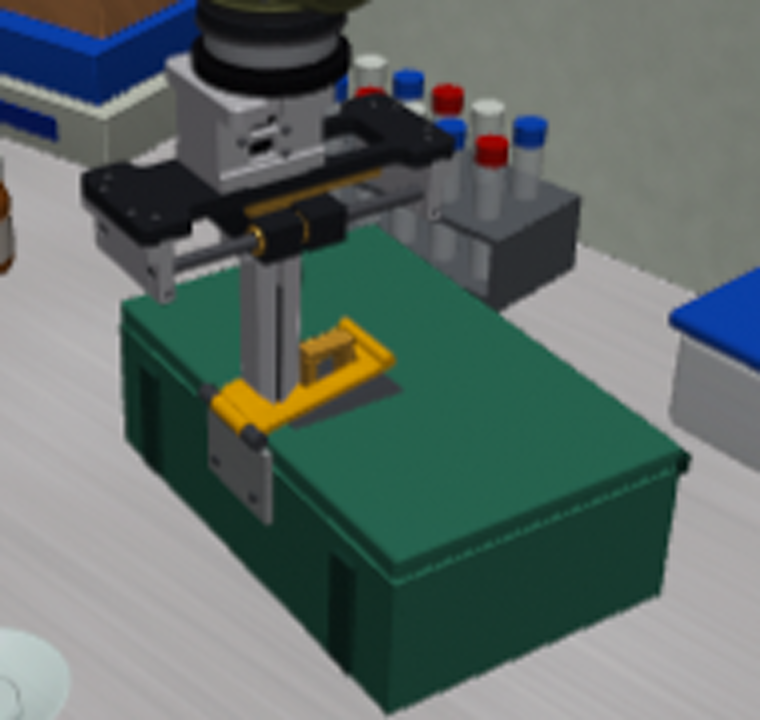

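The hasp is nearly down and the eye is coming up through the slot. I'll press it to its stop.

```bash
python3 -m creep '{"hand":[1,1,1,1,1],"slide":[[0.002,0.0,0],[0.003,0,0],[0.004,0,0],[0.005,0.0,0],[0.005,0,0]],"spin":[0,0,0,0,0]}';python3 -m creep '{"hand":[1,1,1],"slide":[[0.001,0.0,0],[0.0015,0,0],[0.0015,0,0]],"spin":[0,0,0]}';
```

```text
time_s: 9.87
ee_pos: [0.5371, -0.0141, 0.0732]
eef_rot: [1.49, 1.57, -0.319]
force: [0.2, -0.3, 4.0]
grip_width: 0.0006
time_s: 10.12
ee_pos: [0.5373, -0.0141, 0.0729]
eef_rot: [1.608, 1.57, -0.201]
force: [-7.8, 0.3, 19.2]
grip_width: 0.0006
```

The hasp is at its stop at exactly the predicted height. I'll lift, open the gripper and go above the pin.

```bash
python3 -m creep '{"hand":[1,1,1,1],"slide":[[-0.04,0,0],[-0.08,0,0],[-0.11,0,0],[-0.11,0,0]],"spin":[0,0,0,0]}'; python3 go.py "(.494,-.389,.13)" False -.177;  python3 - <<'E'
from h import *
s=ctrl.camera("side")[:,:,::-1];cv2.imwrite("pics/s7c.png",cv2.resize(s[190:330,290:460],None,fx=4,fy=4,interpolation=cv2.INTER_CUBIC))
E
```

```text
time_s: 10.45
ee_pos: [0.5392, -0.0142, 0.1875]
eef_rot: [1.731, 1.562, -0.077]
force: [0.2, -1.0, -0.0]
grip_width: 0.0004
slide [0.0574 0.044  0.375 ] spin -3.5 | now case [-0.0717  0.0005  0.1875] F [ 0.2 -1.  -0. ] t 10.45 w 0.0004
```

View pics/s7c.png

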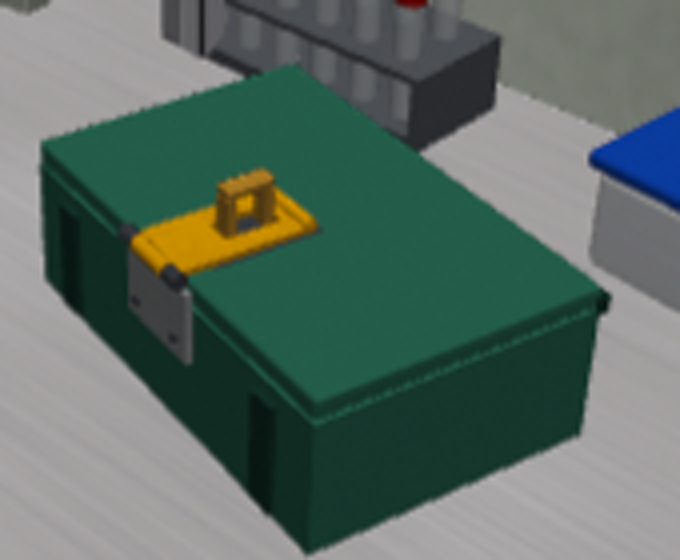

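The hasp lies flat with the eye standing through its slot, at about (245,205) in the crop. Next, the pin.

```bash
python3 -m creep '{"hand":[-1,-1,-1,-1,-1,-1,-1,-1,-1,-1,-1,-1],"slide":[[0,0.044,0.375],[0,0.044,0.375],[0,0.044,0.375],[0,0.044,0.375],[0,0.044,0.375],[0,0.044,0.375],[0,0.044,0.375],[0,0.044,0.375],[0,0.044,0.375],[0.04,0.044,0.375],[0.057,0.044,0.375],[0.057,0.044,0.375]],"spin":[-3.5,-3.5,-3.5,-3.5,-3.5,-3.5,-3.5,-3.5,-3.5,-3.5,-3.5,-3.5]}'; python3 go.py "(.494,-.389,.13)" False -.177;  python3 - <<'E'
from h import *
cv2.imwrite("pics/w8.png",ctrl.camera("wrist")[:,:,::-1])
t=ctrl.camera("top")[:,:,::-1];cv2.imwrite("pics/t8c.png",cv2.resize(t[160:280,270:420],None,fx=5,fy=5,interpolation=cv2.INTER_CUBIC))
cv2.imwrite("pics/t8.png",t)
E
```

```text
time_s: 11.5
ee_pos: [0.4889, -0.3877, 0.118]
eef_rot: [-2.129, 1.561, 2.405]
force: [0.2, -0.1, -0.5]
grip_width: 0.077
slide [-0.0121  0.0051  0.0003] spin -0.07 | now case [-0.0329 -0.3744  0.118 ] F [ 0.2 -0.1 -0.5] t 11.5 w 0.077
```

View pics/w8.png

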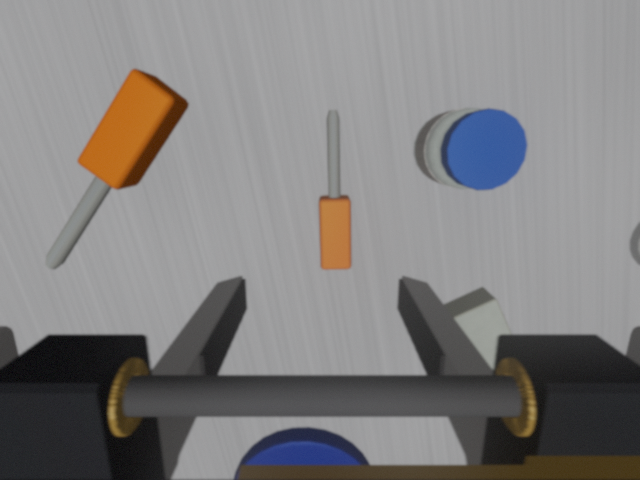

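View pics/t8c.png

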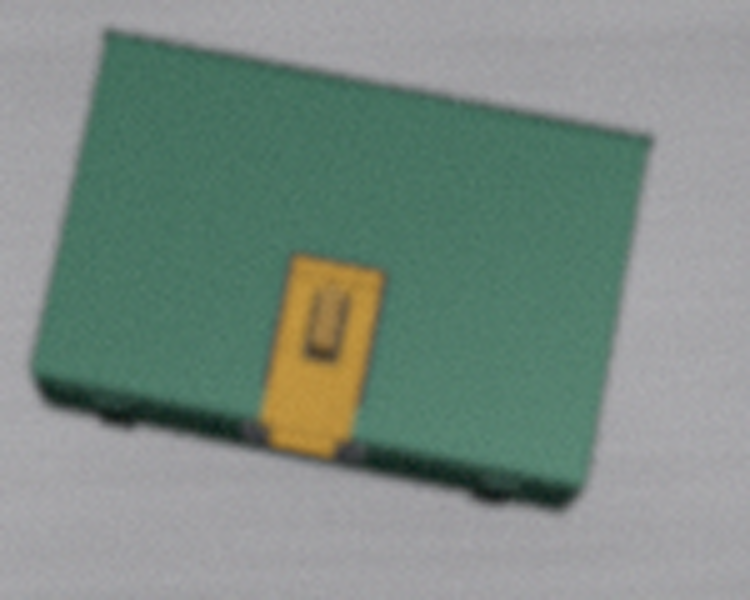

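```bash
python3 -m creep '{"hand":[-1,-1,-1],"slide":[[0,0,0],[0,0,0],[0,0,0]],"spin":[0,0,0]}'; python3 - <<'E'
from h import *
cv2.imwrite("pics/w9.png",(w:=ctrl.camera("wrist")[:,:,::-1]))
cv2.imwrite("pics/w9c.png",cv2.resize(w[90:290,250:420],None,fx=4,fy=4,interpolation=cv2.INTER_CUBIC))
np.save("wc.npy",ctrl.calibration("wrist"),allow_pickle=True)
T=lambda u,v:(270+u/5,160+v/5)
q=[ray(T(*p),"top",.1005) for p in [(108,32),(652,137),(35,372),(588,482)]]
for a in q: print(a.round(4))
print("center back",((q[0]+q[1])/2).round(4),"front",((q[2]+q[3])/2).round(4))
print("yaws",[np.arctan2(*(a-b)[[1,0]])-np.pi/2 for a,b in((q[0],q[1]),(q[2],q[3]))])
h=[ray(T(*p),"top",.1045) for p in [(292,254),(385,270),(263,428),(355,443)]]
for a in h: print("hasp",a.round(4))
e=[ray(T(*p),"top",.1315) for p in [(313,285),(348,291),(306,347),(338,353)]]
print("eye",np.mean(e,0))
f=lambda X:(Rz(-.2366)@np.array(X)+[.6087,-.0314,0]).round(4)
print("pred",f((-.038,0,.13)),"hasp tipmid",f((-.008,0,.1045)),np.mean(h[:2],0))
E
```

```text
time_s: 11.85
ee_pos: [0.492, -0.3889, 0.1256]
eef_rot: [1.017, 1.569, -0.73]
force: [-0.5, 0.5, -0.5]
grip_width: 0.0941
[0.7289 0.0834 0.1005]
[ 0.665  -0.1878  0.1005]
[0.5548 0.1224 0.1005]
[ 0.4922 -0.1465  0.1005]
center back [ 0.697  -0.0522  0.1005] front [ 0.5235 -0.012   0.1005]
yaws [np.float64(-0.2314106277687613), np.float64(-0.22890192355027472)]
hasp [ 0.6096 -0.0061  0.1045]
hasp [ 0.6001 -0.0517  0.1045]
hasp [0.5229 0.0108 0.1045]
hasp [ 0.5141 -0.0338  0.1045]
eye [ 0.57060985 -0.02108248  0.1315    ]
pred [ 0.5718 -0.0225  0.13  ] hasp tipmid [ 0.6009 -0.0295  0.1045] [ 0.60485304 -0.02887357  0.1045    ]
```

View pics/w9c.png

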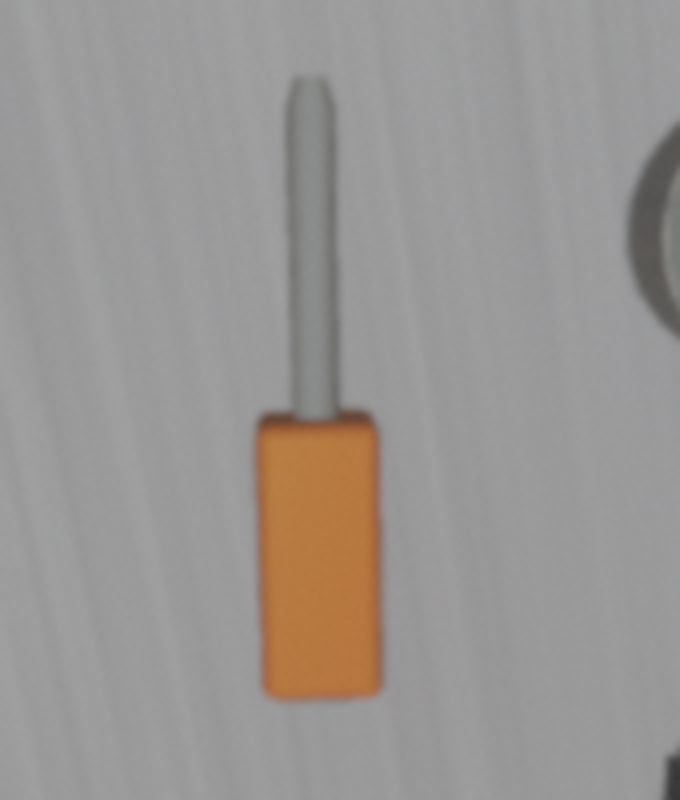

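```bash
python3 - <<'E'
from h import *
c=np.load("wc.npy",allow_pickle=True).item()
def r(u,v,z):
    d=c["R"].T@np.linalg.inv(c["K"])@np.array([250+u/4,90+v/4,1.]); o=-c["R"].T@c["t"]; return o+d*(z-o[2])/d[2]
g=[r(*p,.026) for p in [(258,424),(378,424),(382,697),(266,697)]]
for a in g: print(a.round(4))
m=np.mean(g,0); t=r(310,77,.013); ro=r(316,418,.013)
print("grip",m,"tip",t,"root",ro,"len",np.linalg.norm((t-m)[:2]),"hd tip-grip",np.arctan2(*(t-m)[[1,0]]),"tip-root",np.arctan2(*(t-ro)[[1,0]]))
from go import go
go((m[0],m[1],-.022),False,np.arctan2(*(t-m)[[1,0]])-np.pi/2)
o=ctrl.get_obs();print(o["qpos"].round(2))
E
```

```text
[ 0.4926 -0.3581  0.026 ]
[ 0.5166 -0.3623  0.026 ]
[ 0.5081 -0.4201  0.026 ]
[ 0.4837 -0.4158  0.026 ]
grip [ 0.50024666 -0.38906443  0.026     ] tip [ 0.5147997  -0.29328975  0.013     ] root [ 0.50433059 -0.36079779  0.013     ] len 0.09687404515605148 hd tip-grip 1.4199990992749072 tip-root 1.4169425527108253
slide [ 0.1474  0.0081 -0.0014] spin -1.48 | now case [-0.0298 -0.3749  0.1254] F [-0.1  0.7  0.8] t 11.9 w 0.0936
[-0.73  0.51  1.34  0.    1.29 -0.55]
```

Grip estimates agree to a few mm across the views: about (0.497, -0.389), heading 1.41, and length checks are fine. I'll descend and grip.

```bash
python3 -m creep '{"hand":[-1,-1,-1,-1,-1,-1,-1,-1],"slide":[[0,0.005,-0.001],[0.04,0.005,-0.001],[0.08,0.005,-0.001],[0.11,0.005,-0.001],[0.13,0.005,-0.001],[0.145,0.005,-0.001],[0.151,0.005,-0.001],[0.151,0.005,-0.001]],"spin":[-1,-1,-1,-1,-1,-1,-1,-1]}' 30; python3 -m creep '{"hand":[-1,-1],"slide":[[0.001,0,0],[0.001,0,0]],"spin":[0,0]}'; python3 - <<'E'
from h import *
s=ctrl.camera("side")[:,:,::-1];cv2.imwrite("pics/s10c.png",cv2.resize(s[240:440,380:560],None,fx=4,fy=4,interpolation=cv2.INTER_CUBIC)[:600*1+200])
E
```

```text
time_s: 12.57
ee_pos: [0.4963, -0.3883, -0.0278]
eef_rot: [-2.134, 1.569, 2.42]
force: [0.3, 0.4, -0.1]
grip_width: 0.0942
time_s: 12.73
ee_pos: [0.4972, -0.3892, -0.0264]
eef_rot: [1.009, 1.569, -0.721]
force: [0.6, -0.3, -0.4]
grip_width: 0.0941
```

View pics/s10c.png

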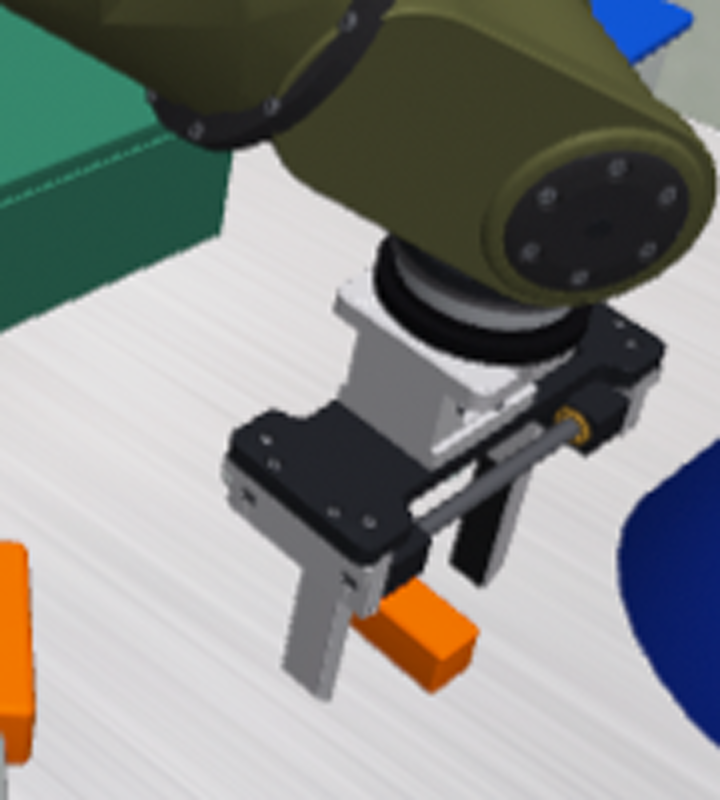

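The fingers straddle the orange grip with the tips just above the table. I'll close them.

```bash
python3 -m creep '{"hand":[1,1,1,1,1,1,1,1],"slide":[[0,0,0],[0,0,0],[0,0,0],[0,0,0],[0,0,0],[0,0,0],[0,0,0],[0,0,0]],"spin":[0,0,0,0,0,0,0,0]}' 30; python3 -m creep '{"hand":[1,1,1,1],"slide":[[-0.02,0,0],[-0.04,0,0],[-0.06,0,0],[-0.06,0,0]],"spin":[0,0,0,0]}' ; python3 - <<'E'
from h import *
s=ctrl.camera("side")[:,:,::-1];cv2.imwrite("pics/s11c.png",cv2.resize(s[220:420,380:560],None,fx=4,fy=4,interpolation=cv2.INTER_CUBIC))
w=ctrl.camera("wrist")[:,:,::-1];cv2.imwrite("pics/w11.png",w)
np.save("wc.npy",ctrl.calibration("wrist"),allow_pickle=True)
E
```

```text
time_s: 13.45
ee_pos: [0.4965, -0.3888, -0.0278]
eef_rot: [-1.995, 1.571, 2.558]
force: [0.1, -0.8, 0.5]
grip_width: 0.0443
time_s: 13.78
ee_pos: [0.498, -0.3901, 0.0364]
eef_rot: [1.004, 1.565, -0.726]
force: [0.2, -0.6, 1.3]
grip_width: 0.0175
```

View pics/s11c.png

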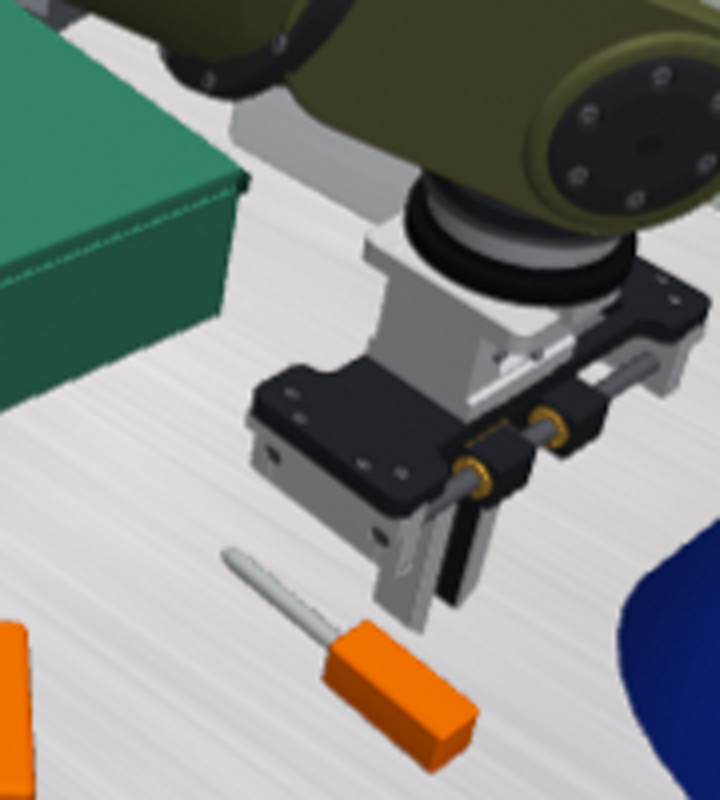

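View pics/w11.png

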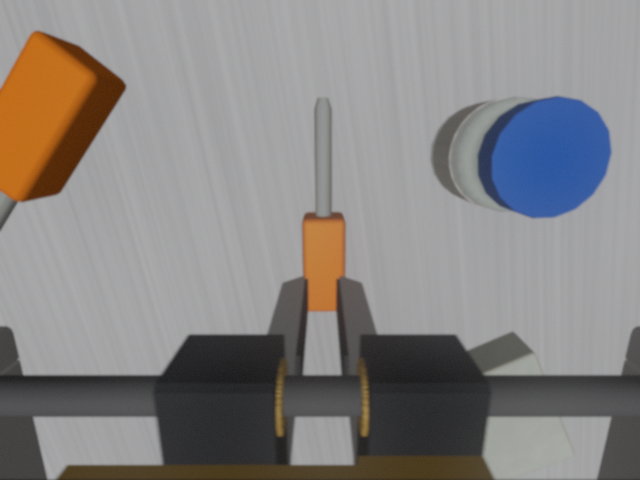

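The fingers close at about 75 mm/s, so I lifted before they had shut. The pin lies undisturbed, at about (323,260) in the wrist view. I'll reopen, descend, and wait for contact.

```bash
python3 -m creep '{"hand":[-0.2,-0.2,-0.2,-0.2,-0.2,-0.2,-0.2,-0.2,-0.2,-0.2],"slide":[[0,0,0],[0,0,0],[0,0,0],[0,0,0],[0,0,0],[0,0,0],[0,0,0],[0,0,0],[0,0,0],[0,0,0]],"spin":[0,0,0,0,0,0,0,0,0,0]}'; python3 go.py "(.497,-.389,-.028)" False -.16
```

```text
time_s: 14.72
ee_pos: [0.4965, -0.3888, 0.0323]
eef_rot: [0.84, 1.571, -0.89]
force: [0.7, -0.0, 1.0]
grip_width: 0.0562
slide [0.0603 0.0005 0.0001] spin 0.02 | now case [-0.0253 -0.3737  0.0323] F [ 0.7 -0.   1. ] t 14.72 w 0.0562
```

```bash
python3 -m creep '{"hand":[-0.2,-0.2,-0.2,-0.2,-0.2,-0.2],"slide":[[0.02,0,0],[0.035,0,0],[0.05,0,0],[0.057,0,0],[0.06,0,0],[0.06,0,0]],"spin":[0,0,0,0,0,0]}'; python3 -m creep '{"hand":[1,1,1,1,1,1,1,1,1,1],"slide":[[0,0,0],[0,0,0],[0,0,0],[0,0,0],[0,0,0],[0,0,0],[0,0,0],[0,0,0],[0,0,0],[0,0,0]],"spin":[0,0,0,0,0,0,0,0,0,0]}' 35
```

```text
time_s: 15.22
ee_pos: [0.4964, -0.3887, -0.028]
eef_rot: [-2.13, 1.57, 2.423]
force: [-0.4, 0.2, 0.1]
grip_width: 0.0564
time_s: 16.05
ee_pos: [0.4967, -0.3889, -0.0274]
eef_rot: [0.999, 1.57, -0.731]
force: [-1.0, 1.2, 5.8]
grip_width: 0.0258
```

Gripped at 25.8 mm. I'll lift and check.

```bash
python3 -m creep '{"hand":[1,1,1,1,1,1,1,1,1],"slide":[[-0.01,0,0],[-0.03,0,0],[-0.06,0,0],[-0.09,0,0],[-0.12,0,0],[-0.15,0,0],[-0.16,0,0],[-0.16,0,0],[-0.16,0,0]],"spin":[0,0,0,0,0,0,0,0,0]}'; python3 - <<'E'
from h import *
print(ctrl.get_obs()["ee_pos"],ctrl.get_obs()["force"])
s=ctrl.camera("side")[:,:,::-1];cv2.imwrite("pics/s12c.png",cv2.resize(s[200:400,340:540],None,fx=4,fy=4,interpolation=cv2.INTER_CUBIC))
w=ctrl.camera("wrist")[:,:,::-1];cv2.imwrite("pics/w12c.png",cv2.resize(w[60:360,220:420],None,fx=3,fy=3))
np.save("wc.npy",ctrl.calibration("wrist"),allow_pickle=True)
E
```

```text
time_s: 16.8
ee_pos: [0.4962, -0.3885, 0.1313]
eef_rot: [-2.099, 1.57, 2.454]
force: [-0.7, -0.1, -1.3]
grip_width: 0.026
[ 0.49619205 -0.38852172  0.13131926] [-0.73531872 -0.13890681 -1.31144882]
```

View pics/s12c.png

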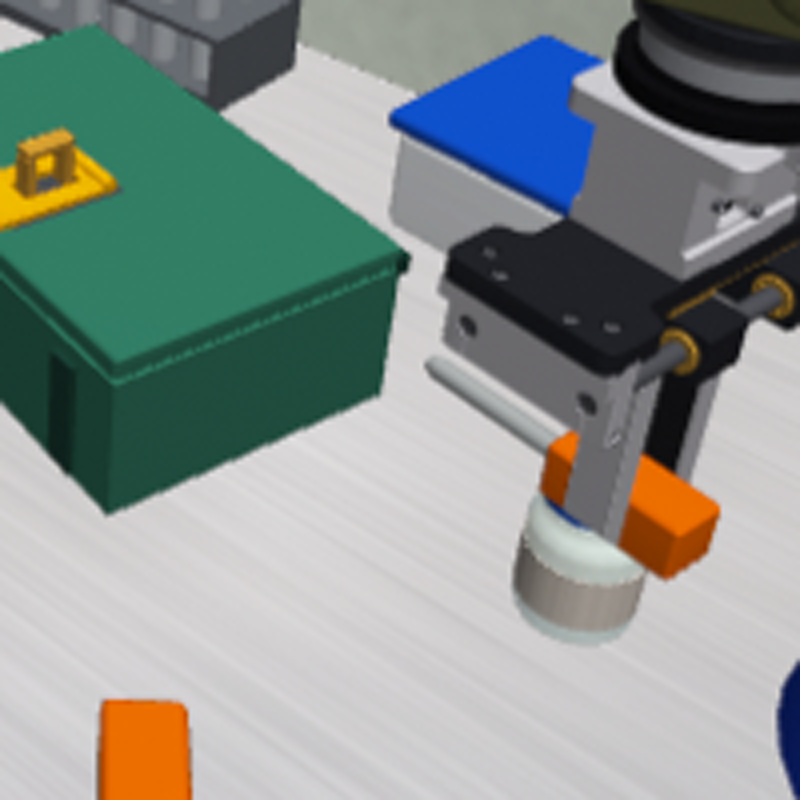

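View pics/w12c.png

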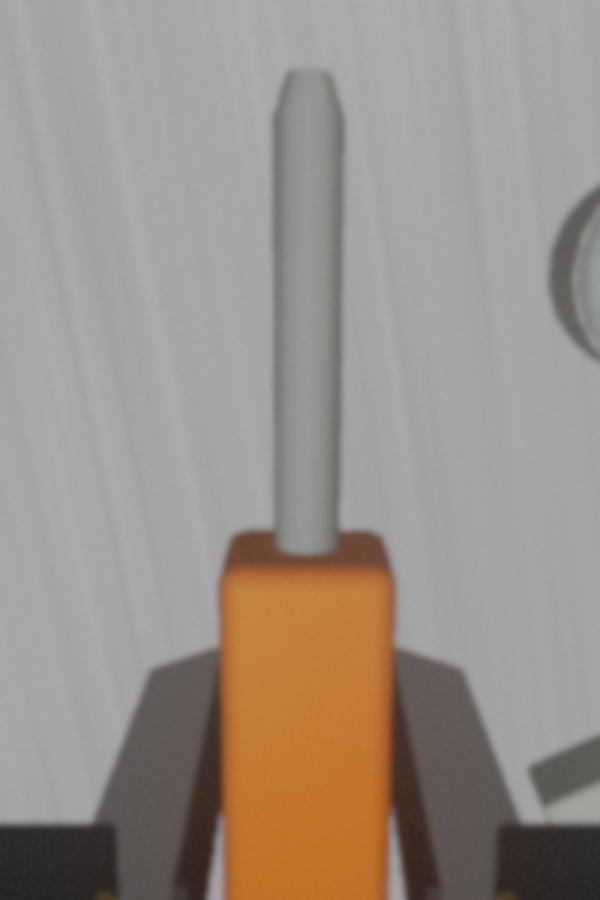

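The pin is held straight, in line with the tool, and jar_b is still standing. I'll check the rod tip and work out the approach.

```bash
python3 - <<'E'
from h import *
from go import go
o=ctrl.get_obs(); e=o['ee_pos']
d=np.array([-np.sin(-.16),np.cos(-.16),0])
for z in (.0405,):
  for s in (.09,.098,.106):
    P=e+d*s+[0,0,z]; print(s,proj(P,"side"),proj(P,"wrist"))
print("obs side",(447.5,291.2),"wrist",(220+308/3,60+70/3))
def tri(a,b):
    A=[]
    for n,p in((("side"),a),("wrist",b)):
        c=ctrl.calibration(n); Pm=c["K"]@np.c_[c["R"],c["t"]]; A.append(Pm)
    X=cv2.triangulatePoints(A[0],A[1],np.array(a,float).reshape(2,1),np.array(b,float).reshape(2,1)); return (X[:3]/X[3]).ravel()
X=tri((447.5,291.2),(322.7,83.3)); print(X,X-e)
go((-.038,-.14,.131))
E
```

```text
0.09 [[451.1059751  292.31107928]] [[319.03469885 102.90494171]]
0.098 [[447.40082366 289.76677863]] [[319.01081951  82.42021887]]
0.106 [[443.74940047 287.25937278]] [[318.98630922  61.39423476]]
obs side (447.5, 291.2) wrist (322.6666666666667, 83.33333333333333)
[ 0.51287633 -0.29137223  0.16656173] [0.01708741 0.09680469 0.03654356]
slide [-0.0006  0.0061 -0.2335] spin 4.41 | now case [-0.0261 -0.3733  0.13  ] F [ 0.5  0.  -1.8] t 16.9 w 0.0257
```

```bash
python3 -m creep '{"hand":[1,1,1,1,1,1,1,1,1,1,1,1],"slide":[[0,0.001,-0.03],[0,0.002,-0.06],[0,0.003,-0.09],[0,0.004,-0.12],[0,0.005,-0.15],[0,0.006,-0.18],[0,0.006,-0.21],[0,0.006,-0.225],[0,0.006,-0.232],[0,0.006,-0.233],[0,0.006,-0.233],[0,0.006,-0.233]],"spin":[1,2,3,4.2,4.2,4.2,4.2,4.2,4.2,4.2,4.2,4.2]}'; python3 go.py "(-.038,-.14,.0745)"
```

```text
time_s: 17.9
ee_pos: [0.5391, -0.1606, 0.1317]
eef_rot: [-1.467, 1.57, 3.011]
force: [-0.6, -0.3, -0.4]
grip_width: 0.0257
slide [ 0.0572 -0.0006 -0.002 ] spin 0.16 | now case [-0.0373 -0.142   0.1317] F [-0.6 -0.3 -0.4] t 17.9 w 0.0257
```

```bash
python3 -m creep '{"hand":[1,1,1,1,1,1],"slide":[[0.02,0,0],[0.035,0,0],[0.045,0,0],[0.054,0,0],[0.057,0,0],[0.057,0,0]],"spin":[0,0,0,0,0,0]}'; python3 go.py "(-.038,-.052,.0745)"; python3 - <<'E'
from h import *
s=ctrl.camera("side")[:,:,::-1];cv2.imwrite("pics/s13c.png",cv2.resize(s[190:330,290:430],None,fx=5,fy=5,interpolation=cv2.INTER_CUBIC))
w=ctrl.camera("wrist")[:,:,::-1];cv2.imwrite("pics/w13.png",w)
t=ctrl.camera("top")[:,:,::-1];cv2.imwrite("pics/t13.png",cv2.resize(t[160:280,270:420],None,fx=5,fy=5,interpolation=cv2.INTER_CUBIC))
E
```

```text
time_s: 18.4
ee_pos: [0.5392, -0.16, 0.0747]
eef_rot: [-1.677, 1.57, 2.802]
force: [-0.0, 0.6, 0.0]
grip_width: 0.0253
slide [ 0.0002 -0.0003 -0.0893] spin 0.18 | now case [-0.0374 -0.1413  0.0747] F [-0.   0.6  0. ] t 18.4 w 0.0253
```

View pics/s13c.png

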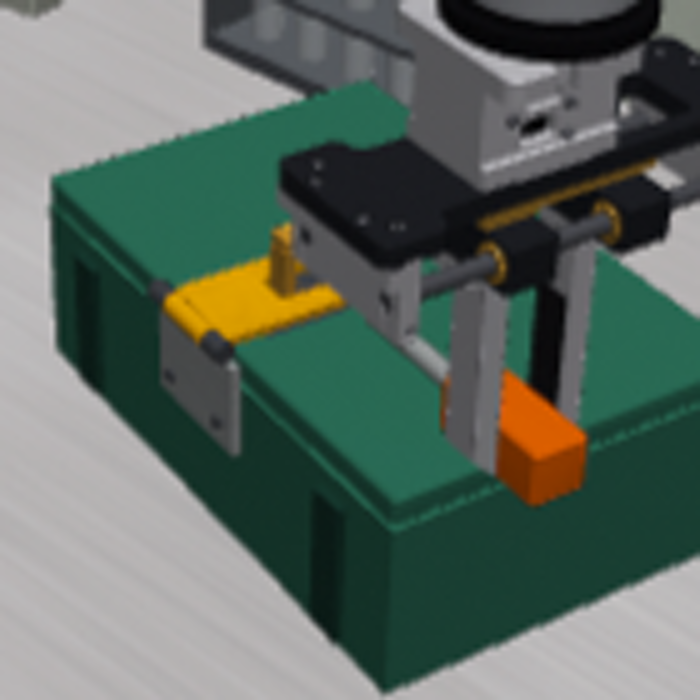

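View pics/w13.png

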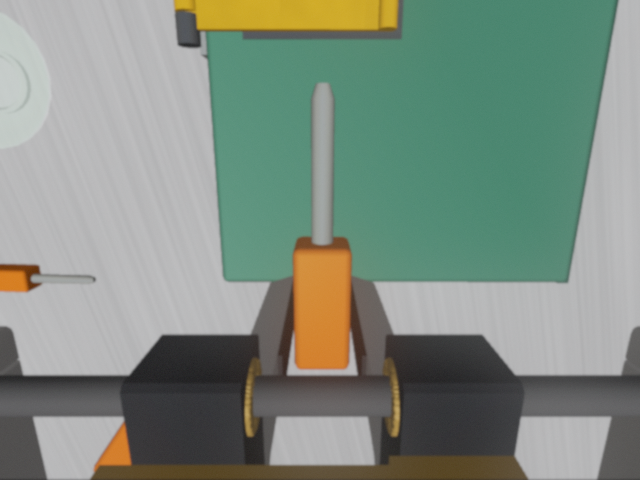

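View pics/t13.png

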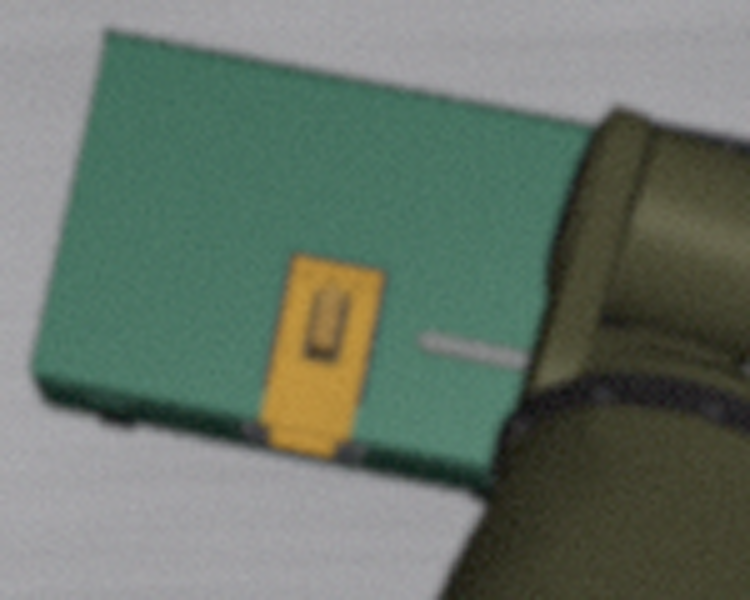

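```bash
python3 - <<'E'
from h import *
C=(.6087,-.0314,-.2366)
T=lambda u,v:(270+u/5,160+v/5)
cs=lambda X:(Rz(-C[2])@(X-[C[0],C[1],0])).round(4)
for p in [(422,341),(523,357)]: print("rod",cs(ray(T(*p),"top",.1145)))
for p in [(313,285),(348,291),(306,347),(338,353)]: print("eye",cs(ray(T(*p),"top",.1315)))
for p in [(292,254),(385,270),(263,428),(355,443)]: print("hasp",cs(ray(T(*p),"top",.1045)))
t=ctrl.camera("top")[:,:,::-1];cv2.imwrite("pics/t14.png",cv2.resize(t[200:250,315:380],None,fx=12,fy=12,interpolation=cv2.INTER_CUBIC))
# predicted
f=lambda X:Rz(C[2])@np.array(X)+[C[0],C[1],0]
for X in [(-.038,0,.1315),(-.053,0,.1315),(-.023,0,.1315),(-.0374,-.043,.1145)]: print(X,((proj(f(X),"top")-[315,200])*12).round())
E
```

```text
rod [-0.0371 -0.0463  0.1145]
rod [-0.0348 -0.0958  0.1145]
eye [-0.0244  0.0107  0.1315]
eye [-0.0239 -0.0064  0.1315]
eye [-0.0549  0.0078  0.1315]
eye [-0.0546 -0.0077  0.1315]
hasp [-0.005   0.0249  0.1045]
hasp [-0.0036 -0.0218  0.1045]
hasp [-0.0933  0.0209  0.1045]
hasp [-0.0914 -0.0245  0.1045]
(-0.038, 0, 0.1315) [[250. 280.]]
(-0.053, 0, 0.1315) [[235. 352.]]
(-0.023, 0, 0.1315) [[265. 208.]]
(-0.0374, -0.043, 0.1145) [[456. 337.]]
```

View pics/t14.png

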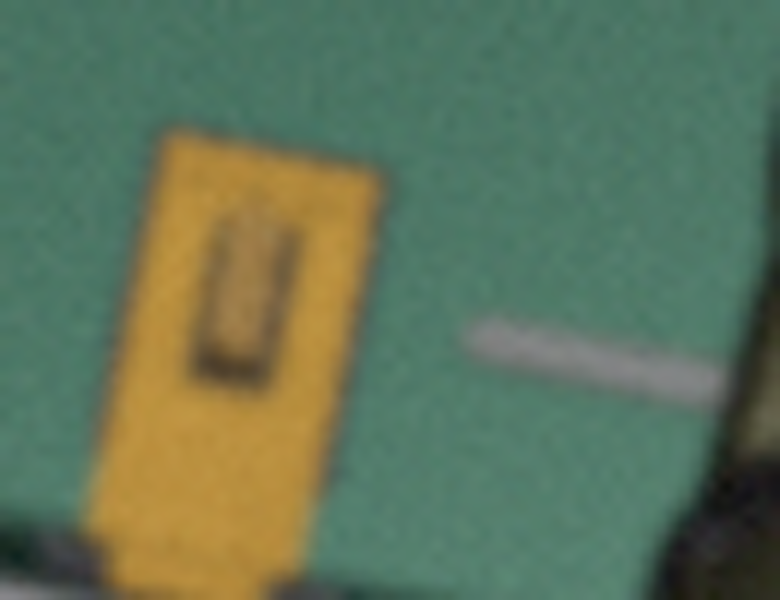

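Rod and eye line up in case x to within about 1 mm. Inserting.

```bash
python3 -m creep '{"hand":[1,1,1,1,1,1,1,1],"slide":[[0,0,-0.008],[0,0,-0.016],[0,0,-0.024],[0,0,-0.031],[0,0,-0.037],[0,0,-0.042],[0,0,-0.047],[0,0,-0.05]],"spin":[0,0,0,0,0,0,0,0]}'; python3 go.py "(-.038,-.052,.0745)"; python3 - <<'E'
from h import *
s=ctrl.camera("side")[:,:,::-1];cv2.imwrite("pics/s15c.png",cv2.resize(s[190:330,290:430],None,fx=5,fy=5,interpolation=cv2.INTER_CUBIC))
t=ctrl.camera("top")[:,:,::-1];cv2.imwrite("pics/t15.png",cv2.resize(t[200:250,315:380],None,fx=12,fy=12,interpolation=cv2.INTER_CUBIC))
E
```

```text
time_s: 19.27
ee_pos: [0.5511, -0.1104, 0.0753]
eef_rot: [1.829, 1.571, 0.025]
force: [-0.7, 0.0, -1.0]
grip_width: 0.0258
slide [ 0.0008 -0.0004 -0.0383] spin 0.23 | now case [-0.0375 -0.0903  0.0753] F [-0.7  0.  -1. ] t 19.27 w 0.0258
```

View pics/s15c.png

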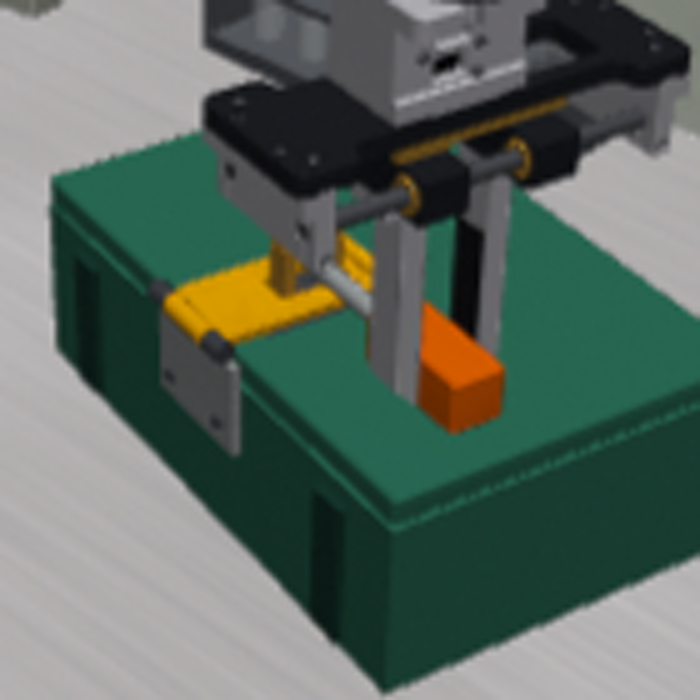

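View pics/t15.png

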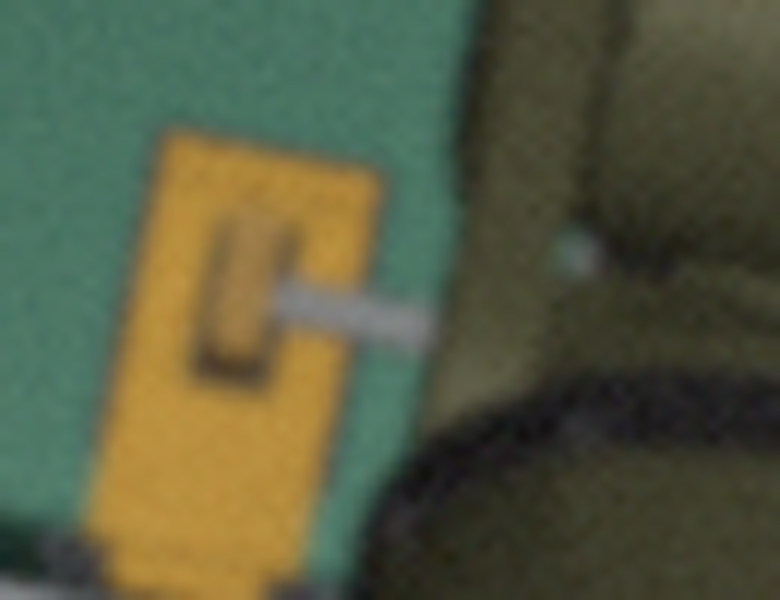

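The rod is going into the eye, centred, with no contact force. Continuing to the hasp.

```bash
python3 -m creep '{"hand":[1,1,1,1,1,1],"slide":[[0.0005,0,-0.008],[0.0005,0,-0.016],[0.0005,0,-0.023],[0.0005,0,-0.028],[0.0005,0,-0.032],[0.0005,0,-0.034]],"spin":[0,0,0,0,0,0]}'; python3 -m creep '{"hand":[1,1,1],"slide":[[0,0,-0.0015],[0,0,-0.003],[0,0,-0.003]],"spin":[0,0,0]}'; python3 go.py "(-.038,-.052,.0745)"
```

```text
time_s: 19.87
ee_pos: [0.559, -0.0773, 0.0748]
eef_rot: [3.0, 1.571, 1.197]
force: [0.2, 0.0, -0.1]
grip_width: 0.0259
time_s: 20.12
ee_pos: [0.5595, -0.0749, 0.0747]
eef_rot: [-1.243, 1.571, -3.046]
force: [-0.4, 0.4, -0.6]
grip_width: 0.0256
slide [ 0.0002 -0.0004 -0.0019] spin 0.21 | now case [-0.0376 -0.0539  0.0747] F [-0.4  0.4 -0.6] t 20.12 w 0.0256
```

```bash
python3 -m creep '{"hand":[1,1,1],"slide":[[0,0,-0.001],[0,0,-0.002],[0,0,-0.002]],"spin":[0,0,0]}'; python3 -m creep '{"hand":[1,1,1],"slide":[[0,0,-0.001],[0,0,-0.001],[0,0,-0.001]],"spin":[0,0,0]}'; python3 - <<'E'
from h import *
s=ctrl.camera("side")[:,:,::-1];cv2.imwrite("pics/s16c.png",cv2.resize(s[190:330,290:430],None,fx=5,fy=5,interpolation=cv2.INTER_CUBIC))
E
```

```text
time_s: 20.37
ee_pos: [0.56, -0.0731, 0.0748]
eef_rot: [0.631, 1.571, -1.173]
force: [-0.6, -0.2, -0.1]
grip_width: 0.0256
time_s: 20.62
ee_pos: [0.5602, -0.0721, 0.0747]
eef_rot: [-1.698, 1.571, 2.782]
force: [-0.6, -0.3, -0.8]
grip_width: 0.026
```

View pics/s16c.png

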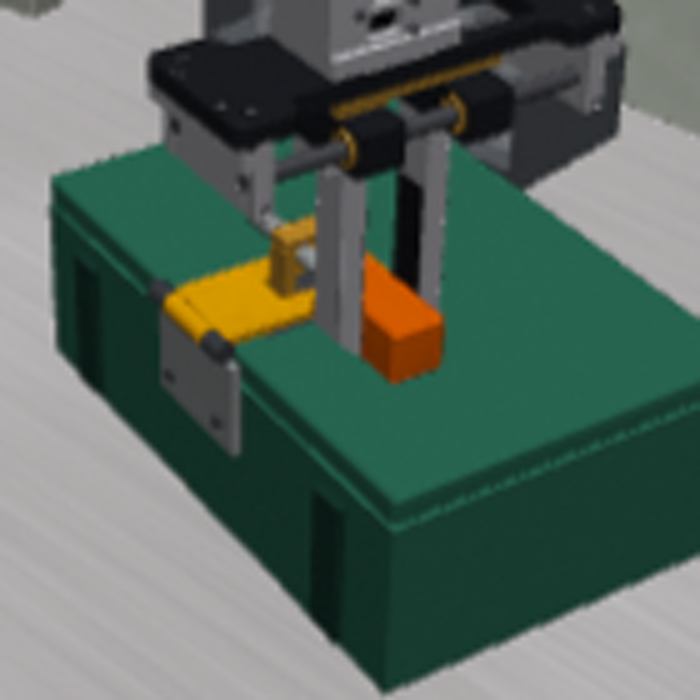

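```bash
python3 -m creep '{"hand":[1,1,1],"slide":[[0,0,-0.001],[0,0,-0.0015],[0,0,-0.0015]],"spin":[0,0,0]}'; python3 -m creep '{"hand":[1,1,1],"slide":[[0,0,-0.001],[0,0,-0.0015],[0,0,-0.0015]],"spin":[0,0,0]}'; python3 go.py "(-.038,-.052,.0745)"
```

```text
time_s: 20.92
ee_pos: [0.5605, -0.071, 0.0748]
eef_rot: [0.09, 1.57, -1.714]
force: [-0.8, -4.4, 0.1]
grip_width: 0.0255
time_s: 21.17
ee_pos: [0.5606, -0.0708, 0.0749]
eef_rot: [-0.0, 1.568, -1.804]
force: [-3.4, -11.5, 1.6]
grip_width: 0.0256
slide [ 0.0004 -0.0005  0.0025] spin 0.19 | now case [-0.0375 -0.0495  0.0749] F [ -3.4 -11.5   1.6] t 21.17 w 0.0256
```

The handle has met the hasp: the force is 11.5 N and y has stopped. I'll ease off the preload, lower about 1 mm onto the lid, and open.

```bash
python3 -m creep '{"hand":[1,1,1],"slide":[[0.0005,0,0.001],[0.001,0,0.0012],[0.001,0,0.0012]],"spin":[0,0,0]}'; python3 -m creep '{"hand":[0.3,0.3,0.3,0.3,0.3,0.3,0.3,0.3],"slide":[[0,0,0],[0,0,0],[0,0,0],[0,0,0],[0,0,0],[0,0,0],[0,0,0],[0,0,0]],"spin":[0,0,0,0,0,0,0,0]}'
```

```text
time_s: 21.42
ee_pos: [0.5606, -0.071, 0.0739]
eef_rot: [0.442, 1.57, -1.362]
force: [-1.5, -6.7, 0.7]
grip_width: 0.0256
time_s: 22.08
ee_pos: [0.5606, -0.0703, 0.0737]
eef_rot: [-2.747, 1.571, 1.732]
force: [0.4, 0.4, 0.1]
grip_width: 0.0328
```

```bash
python3 -m creep '{"hand":[-0.2,-0.2,-0.2,-0.2,-0.2,-0.2],"slide":[[0,0,0],[0,0,0],[0,0,0],[0,0,0],[0,0,0],[0,0,0]],"spin":[0,0,0,0,0,0]}'; python3 -m creep '{"hand":[-0.2,-0.2,-0.2,-0.2,-0.2,-0.2,-0.2,-0.2,-0.2,-0.2],"slide":[[-0.02,0,0],[-0.05,0,0],[-0.09,0,0],[-0.13,0,0],[-0.15,0,0.04],[-0.15,-0.04,0.08],[-0.15,-0.06,0.12],[-0.15,-0.08,0.16],[-0.15,-0.1,0.2],[-0.15,-0.1,0.2]],"spin":[0,0,0,0,0,0,0,0,0,0]}';python3 - <<'E'
from h import *
s=ctrl.camera("side")[:,:,::-1];cv2.imwrite("pics/s17.png",s);cv2.imwrite("pics/s17c.png",cv2.resize(s[190:330,290:430],None,fx=5,fy=5,interpolation=cv2.INTER_CUBIC))
t=ctrl.camera("top")[:,:,::-1];cv2.imwrite("pics/t17.png",t)
cv2.imwrite("pics/t17c.png",cv2.resize(t[190:260,300:400],None,fx=7,fy=7,interpolation=cv2.INTER_CUBIC))
E
```

```text
time_s: 22.58
ee_pos: [0.5606, -0.0704, 0.0738]
eef_rot: [-0.074, 1.571, -1.878]
force: [0.3, -0.2, 0.4]
grip_width: 0.0564
time_s: 23.42
ee_pos: [0.4149, -0.2439, 0.2241]
eef_rot: [0.588, 1.57, -1.217]
force: [1.3, 0.5, 0.4]
grip_width: 0.0564
```

View pics/s17c.png

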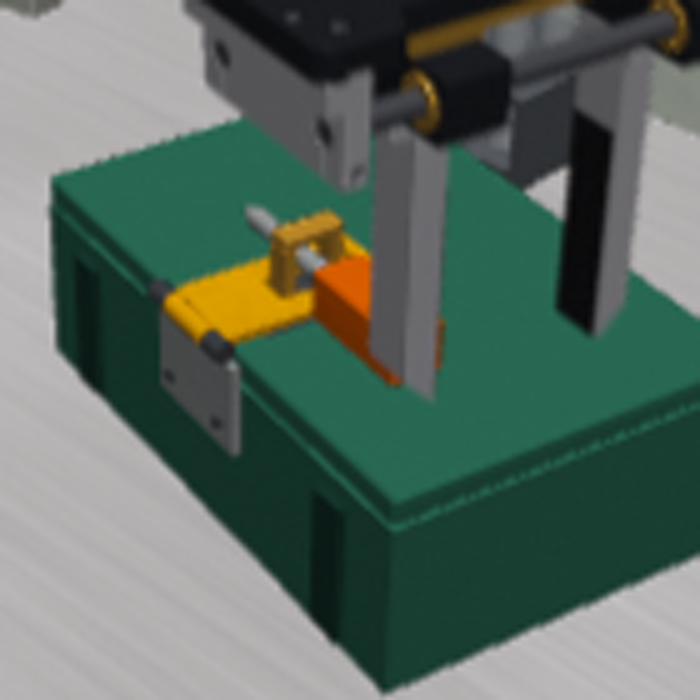

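View pics/t17c.png

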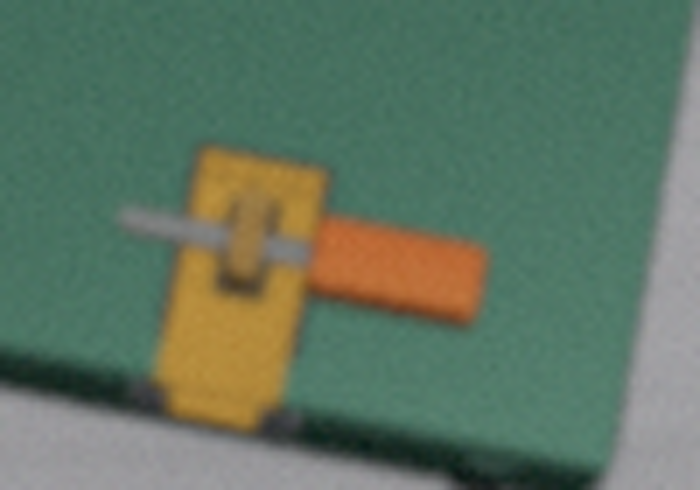

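View pics/t17.png

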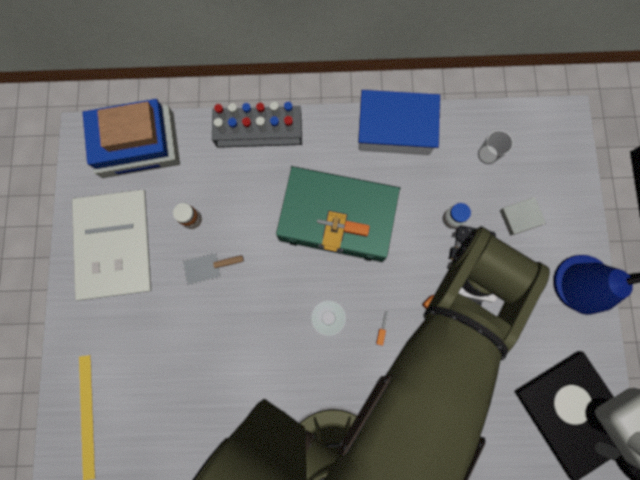

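The rod passes through the eye and stands out the far side at about (125,215) in the crop. The handle is against the hasp edge, the lid is shut, and both jars are upright at (186,215) and (458,215). The arm is clear, so I'm handing in.

```bash
python3 -m creep '{"hand":[-0.2,-0.2,-0.2],"slide":[[0,0,0],[0,0,0],[0,0,0]],"spin":[0,0,0]}'; python3 -c "
from station import ctrl
print(ctrl.hand_in())"
```

```text
time_s: 23.77
ee_pos: [0.4178, -0.2411, 0.2237]
eef_rot: [-2.581, 1.571, 1.9]
force: [0.0, -0.2, -1.0]
grip_width: 0.0565
the job is handed in; nothing more can be done
None
```

The case is locked and ready for carrying, and I handed it in at about 24 s of the 69 s allowed.

- **Lid:** I pressed it down to its hard stop; the height held steady while the force rose to 24 N.
- **Hasp:** I swung it over and pressed it to its stop at the expected height (19 N). It lies flat with the eye through its slot.
- **Pin:** I pushed the middle-sized orange-handled pin through the eye from the right until the handle met the hasp (11.5 N), then let go.

**Last checks:** the final side and top pictures show the rod standing out on the far side of the eye. The handle is up against the hasp, the lid is shut, both jars are upright and the arm is clear of everything.

**What went wrong or disagreed:**
- **Fingertip position:** the fingertips turned out to be about 31 mm behind the reported TCP instead of 8 mm ahead of it. I found this while closing the lid, confirmed it in the images and by contact, and corrected for it.
- **First pin grasp:** I lifted before the fingers had finished closing. The pin was not disturbed, and the second try held.
- **Pin position:** the cameras' estimates of the handle's position differed by up to 8 mm in x; the jaws evened this out as they closed.

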